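# Pack the trinket boxes into the stock tray and wedge them tight

### The arm

A 7-joint arm with a two-finger parallel gripper is mounted at the origin on the work surface. World frame = base frame: x ahead of the robot, y to its left, z up, the work surface at z = 0. Lengths are in m, angles in rad, forces in N, time in s.
With the tool pointing down it reaches from about 0.425 to 0.875 m from the base axis. Payload 4.7 kg.
Tool frame: the origin (TCP) lies on the centre line of the jaws, within the pads' length; the fingertips stand 14 mm ahead of it and the grasp point (between the pads) lies 5 mm behind it; z points along the fingers, y is the direction in which the jaws open and shut (so a half turn about z gives the same grasp; the last joint's range is limited). The gripper opens to 87 mm and grips with 3 to 60 N. Pads are 19 mm wide; open, the fingers measure 117 mm over their backs; the gripper's body (75 mm by 190 mm) begins 51 mm behind the grasp point.
Start: joints at [1.14, 0.321, -0.07, 1.45, 0.023, 1.371, -0.057], TCP at [0.28, -0.587, 0.237] pointing down, gripper open.
Joint ranges: [-2.86, 2.86], [-0.3, 2.09], [-1.38, 1.24], [0.06, 2.45], [-1.56, 4.7], [0.09, 2.05], [-2.69, 2.69]. Speed limits (rad/s): [2.57, 2.57, 3.14, 3.14, 3.14, 3.14, 3.14].

### API

Orientations are given as a rotation vector (axis times angle).
In Python, from bench import ctrl gives the robot as it stands. The module is installed in compiled form; this text tells all that it offers.
- The arm moves only by the tool step_arm, never from a script. Its argument "plan" is a list of rows, each a list of 3 entries, a list of its own where there are three numbers: the turn, a rotation vector about the tool's x, y, z in rad, then the shift along the tool's x, y, z in m, then the closure in counts, from 0 (fully open) to 255 (shut). In form: [[[rx, ry, rz], [x, y, z], hand], ...]. A call has exactly 10 rows; each row is the pose to reach, as a shift and turn from the pose commanded when the call began, along the tool's axes at that moment; what a row does not reach only later rows make up. A row lasts 1/8 s, in which the tool goes at most 62.5 mm and 10.7 degrees, less where a joint would pass 70% of its speed; a pose out of reach is approached as far as the arm can. A call with a gripper value outside its range is refused whole. The fingers move at their own pace and stop on an object; "squeeze" is the grip in N (left out, the last holds). Time passes only in rows, so rows that repeat a pose let the fingers close, or fill a call up. It gives the time, the measured TCP pose, the force and the opening at its end, in the units of the state.
- ctrl.get_state(): the state, without advancing time (a new reading comes with each control period).
- ctrl.get_image(name): name is "side" or "top"; returns the picture (420x560x3 uint8, red, green, blue); there is no depth.
- ctrl.calibration(name): a dict with "fov_y" (degrees; the focal length in pixels is half the picture's height over the tangent of half this angle, whatever the lens; pixels are square), "cx", "cy" (the principal point, pixels), "k1" (the pictures are not rectified: a ray, as slopes to the right and down, at radius r is drawn at 1 + k1 r^2 times it, then the intrinsics apply), "rvec" (rotation vector, rad) and "tvec" (3), from world to camera coordinates, as OpenCV has them. Camera axes: x right, y down, z forward; pixel columns grow to the right and rows downward; lengths in m; the calibration is good to about 2 mm. A picture is of the moment at which its call begins. calibration takes no time and is no camera call.
- ctrl.close_job(): hands the job in, once; it reports no verdict.
Trained networks look in the newest picture that a camera, given by its name, has taken for a name from the list of things; names that differ only in an ending like _2 or _b are one class to them, and where a whole thing is asked for, a point or a joint stands for the part that bears it (a point fixed in the world has none). Each returns a list of dicts, best first, with "score" (0 to 1); they miss things now and then, are a little off and sometimes report something else, mostly with a low value. They report only what shows in the picture. A call takes as long as a camera call. They do not tell look-alikes from the thing itself.
- ctrl.cut_out(camera, label): "pixels" (420x560 bool, what is visible of it) and "rect" ([left, top, width, height] in pixels, round what is visible of it).
The state is a dict: "time": time; "joint_positions": joint angles; "qd": joint speeds; "joint_torque": joint torques, N m; "position": TCP position; "tool_rot": TCP orientation; "ft_force": force on the tool from outside, world axes, zero at the start; "torque": the same for the moment, N m; "grip_width": opening from 0.0 (shut) to 1.0 (fully open).
Only numpy, scipy, OpenCV 4.12 (cv2) and the standard library are available. Lean on these libraries where they do the work, as an engineer would, in place of code of your own. Each camera call takes 0.05 s, during which the arm holds its last target.

### The job

Pack up the stall: stand all the wooden boxes that are out on the table upright in the stock tray, in one row side by side from its end wall, then unbolt the tray's follower board, slide it up to them and push its bolt fully home again in the notch that leaves only a gap for the wedge. Then drive the wooden wedge, thin end first, from the tray's open front into that last gap between the follower and the end box until the row is locked tight, let go, and leave the stall's other wares where they are.

Things in the scene. Friction and masses are not known exactly. Their poses are not given: they have to be found in the camera images.
- tray: wooden stock tray, fixed; floor 12 mm thick from x = -100 (open front, no lip) to 49 mm and y = -183 to 183 mm; origin on the table below mid length, on the row's middle line. Boxes stand on the floor, 36 mm side along the row (y), 64 mm side across (x), at x = 0, 3 mm clear of the back rail; grip them above the rail
- row_end (a point): foot of the 60 mm high end wall's inner face (tray x = 0, y = 168 mm), on the tray floor; the row starts here and runs to -y; axes as the tray's
- notch1 (a point): middle of the mouth of the parking notch, farthest from the end wall, on the inner face (tray x = 35 mm) of the back rail, level with its top. The rail is 14 mm thick, its top 24 mm above the floor, with five upward-open notches 15 mm wide, one every 36 mm along +y: tray y = -159.5, -123.5, -87.5, -51.5 and -15.5 mm
- follower (a joint): position of the follower along the tray, m; near 0 at the parking notch, where it starts bolted, growing towards the end wall (+y), up to 0.15. The face of its board is at tray y = -0.104 + value. Rubs with about 4 N and stays where it is left while unbolted
- follower_face (a point): foot of the follower board's face, at mid width, on the tray floor; axes as the tray's (y to the boxes). On the face, up to box height, sits a tapered cheek: 0 thick at the board's front edge (x = -32 mm), 12.8 mm at its back edge (x = 32 mm), so that the gap beside the end box narrows towards the back with the wedge's own taper (17 to 20 mm at the mouth in the right notch)
- follower_top (a point): middle of the top edge of the follower's upright board, which is 64 mm wide (x), 18 mm thick (y) and 92 mm tall above the tray floor (32 mm taller than the boxes) and can be gripped there; behind it a 62 mm long, 5 mm thick foot plate carries the bolt
- bolt (a joint): barrel bolt on the follower's foot, m: 0 drawn back, 0.026 home (as it starts, in the parking notch); slides across the tray to the rail (+x), friction 2.5 N. Its 10 mm steel rod lies 58 mm behind the board face, 13 mm above the floor; it clears the rail when drawn and goes home only in front of a notch (2.5 mm play each way). Home, it keeps the follower from moving along the tray
- bolt_knob (a point): middle of the top of the bolt's upright pin handle, 12 mm thick; the top is 60 mm above the tray floor, 39 mm of it free above the bolt's guides
- wedge: pale wooden wedge lying on the table, 130 mm long (x), 40 mm tall; head at -x 30 mm long, 31 mm thick (y), then both sides taper over 100 mm to the thin end at +x, 11 mm thick. Origin: centre of its underside. Driven along the tray floor (tip 0.1 rad to +y of tray x) with 15 to 20 N it stops 45 mm past the box's front; opening the grip can ease it, a last push on the head sets it
- wedge_tip (a point): middle of the wedge's thin end, at its underside
- box1: closed dark wooden trinket box standing on edge, 64 (its x) x 36 (its y) x 60 mm tall, about 0.12 kg; origin at the centre of its underside. All boxes are alike; four to six of them are there, the others are absent (None)
- box2: closed dark wooden trinket box standing on edge, 64 (its x) x 36 (its y) x 60 mm tall, about 0.12 kg; origin at the centre of its underside. All boxes are alike; four to six of them are there, the others are absent (None)
- box3: closed dark wooden trinket box standing on edge, 64 (its x) x 36 (its y) x 60 mm tall, about 0.12 kg; origin at the centre of its underside. All boxes are alike; four to six of them are there, the others are absent (None)
- box4: closed dark wooden trinket box standing on edge, 64 (its x) x 36 (its y) x 60 mm tall, about 0.12 kg; origin at the centre of its underside. All boxes are alike; four to six of them are there, the others are absent (None)
- box5: closed dark wooden trinket box standing on edge, 64 (its x) x 36 (its y) x 60 mm tall, about 0.12 kg; origin at the centre of its underside. All boxes are alike; four to six of them are there, the others are absent (None)
- box6: closed dark wooden trinket box standing on edge, 64 (its x) x 36 (its y) x 60 mm tall, about 0.12 kg; origin at the centre of its underside. All boxes are alike; four to six of them are there, the others are absent (None)
- vase: bystander: turned wooden vase, 72 mm wide, 125 mm tall, to the right; origin under its centre
- bowl: bystander: pale wooden bowl, 110 mm wide, 45 mm tall, to the right; origin under its centre
- candlestick: bystander: turned dark candlestick, 64 mm wide, 145 mm tall, beyond the right end of the tray; origin under its centre
Things that resemble listed ones, but are neither listed nor needed, are in the scene too. What is shaped like the box1 but yellow is not meant.

How it is judged:
On the way, in this order (a step that is already met when the one before it is completed fails the run):
1. all boxes stand upright in the tray in a row (x of box1 in the frame of tray between -0.018 and 0.01 m and y of box1 in the frame of tray between -0.06 and 0.158 m and z of box1 in the frame of tray between 0.006 and 0.018 m and angle between each of box1, box2, box3, box4, box5, box6's own z axis and vertical below 0.12 rad and angle between the y axis of each of box1, box2, box3, box4, box5, box6 and the y axis of tray, either way round below 0.15 rad and x of box2 in the frame of tray between -0.018 and 0.01 m and y of box2 in the frame of tray between -0.06 and 0.158 m and z of box2 in the frame of tray between 0.006 and 0.018 m and x of box3 in the frame of tray between -0.018 and 0.01 m and y of box3 in the frame of tray between -0.06 and 0.158 m and z of box3 in the frame of tray between 0.006 and 0.018 m and x of box4 in the frame of tray between -0.018 and 0.01 m and y of box4 in the frame of tray between -0.06 and 0.158 m and z of box4 in the frame of tray between 0.006 and 0.018 m and x of box5 in the frame of tray between -0.018 and 0.01 m and y of box5 in the frame of tray between -0.06 and 0.158 m and z of box5 in the frame of tray between 0.006 and 0.018 m and x of box6 in the frame of tray between -0.018 and 0.01 m and y of box6 in the frame of tray between -0.06 and 0.158 m and z of box6 in the frame of tray between 0.006 and 0.018 m), for 0.2 s.
2. the follower has been moved up and its bolt is home in a notch (value of joint bolt above 0.021 m and value of joint follower above 0.025 m), for 0.2 s.
3. the wedge is driven tight between the follower and the end box and let go (all of step 2 and (contact force between wedge and box1 above 0.5 N or contact force between wedge and box2 above 0.5 N or contact force between wedge and box3 above 0.5 N or contact force between wedge and box4 above 0.5 N or contact force between wedge and box5 above 0.5 N or contact force between wedge and box6 above 0.5 N) and y of wedge in the frame of follower_face between -0.004 and 0.03 m and x of wedge_tip in the frame of tray between 0.002 and 0.034 m and angle between wedge's own z axis and vertical below 0.12 rad and contact force between the fingers and wedge below 0.2 N), for 0.5 s.
At the end, for the whole second after the job is handed in: All boxes upright in the tray row (within 10 to 18 mm of mid-width, turned under 0.15 rad); follower moved up, bolt at least 21 mm out in a notch; wedge beside the follower, thin end at tray x 2 to 34 mm, pressing the end box with over 0.5 N by itself; all at rest (all of step 1 and all of step 2 and (contact force between wedge and box1 above 0.5 N or contact force between wedge and box2 above 0.5 N or contact force between wedge and box3 above 0.5 N or contact force between wedge and box4 above 0.5 N or contact force between wedge and box5 above 0.5 N or contact force between wedge and box6 above 0.5 N) and y of wedge in the frame of follower_face between -0.004 and 0.03 m and x of wedge_tip in the frame of tray between 0.002 and 0.034 m and angle between wedge's own z axis and vertical below 0.12 rad and linear speed of each of box1, box2, box3, box4, box5, box6, wedge below 0.01 m/s); the robot touches nothing.
It fails at once if the vase is pushed away or tipped (distance of vase from where it was at the start of the episode above 0.03 m or angle between vase's own z axis and vertical above 0.35 rad).
It fails at once if the bowl is pushed away or tipped (distance of bowl from where it was at the start of the episode above 0.03 m or angle between bowl's own z axis and vertical above 0.35 rad).
It fails at once if the candlestick is pushed away or tipped (distance of candlestick from where it was at the start of the episode above 0.03 m or angle between candlestick's own z axis and vertical above 0.35 rad).
Of box1, box2, box3, box4, box5, box6 only 4 to 6 are there at a start; the rules pass over those that are not, and their reading is None.
At some moment in a run one of box1, box2, box3, box4, box5, box6 may be knocked a few centimetres aside while the robot is not near it.
It also fails if it takes over 210 s, if anything falls off the work surface, if the arm or the gripper's body presses on something with over 40 N, if the wrist force passes 120 N, or if a joint passes its speed limit or range.

## Working session

There is one attempt and no reset: what is moved stays moved. The work goes in short steps, Python scripts to look and compute and a tool call to move; the robot and the scene stay as the last step left them, time stands still between calls to the robot, and variables do not carry over. Pictures are saved under pics/ and viewed, and the job is handed in when it is done.

Besides the shell and the picture viewer there is one more tool, called as name(argument=value, ...), one argument or row to a line, values as JSON. step_arm: Moves the arm, as the interface text tells. Its arguments: {"type":"object","properties":{"plan":{"type":"array"},"squeeze":{"type":"number"}},"required":["plan"]}

```bash
mkdir -p pics; ls
python3 - <<'E'
from bench import ctrl
import cv2,numpy as np
for n in("side","top"):
    im=ctrl.get_image(n); cv2.imwrite(f"pics/{n}0.png",im[:,:,::-1]); c=ctrl.calibration(n); print(n,c)
s=ctrl.get_state(); print(s)
E
```

```text
pics
side {'fov_y': 56.35274031677566, 'cx': 283.79948200838004, 'cy': 208.45043547795245, 'k1': -0.012051434121271382, 'rvec': array([ 0.55261234, -2.75650986,  1.02722097]), 'tvec': array([0.47511987, 0.24742234, 0.88065629])}
top {'fov_y': 53.699124199825896, 'cx': 284.2348508458945, 'cy': 211.13700268370638, 'k1': -0.08694891412469988, 'rvec': array([ 2.17957125, -2.18207331,  0.07775166]), 'tvec': array([-0.04469962,  0.53972937,  1.14399371])}
{'time': 0.1, 'joint_positions': array([ 1.14008424,  0.3217471 , -0.07009218,  1.45158638,  0.0226374 ,
        1.37079107, -0.05687274]), 'qd': array([-0.00011507, -0.00213864,  0.00132553, -0.00551634,  0.00118202,
        0.00013141,  0.00065156]), 'joint_torque': array([-2.56959083e-04, -4.92572021e+01, -4.05977201e-01, -3.13397813e+01,
       -6.42258581e-02,  3.95616435e-02,  9.77987202e-05]), 'position': array([ 0.27942878, -0.58633687,  0.23555533]), 'tool_rot': array([-3.06256135e+00, -6.92702827e-01,  7.99997180e-04]), 'ft_force': array([-0.15323853, -0.20527428,  0.01936759]), 'torque': array([ 0.01934856, -0.02210273,  0.01810367]), 'grip_width': 0.9998605964906299}
```

View pics/side0.png

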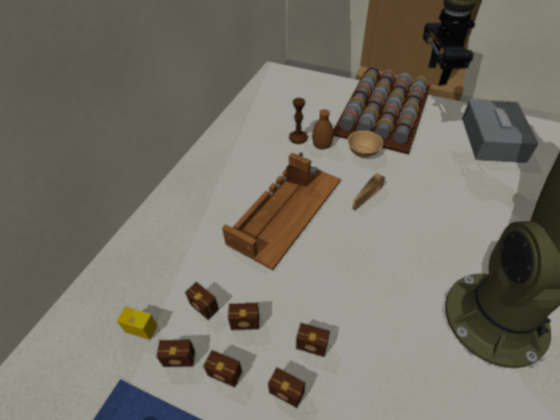

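View pics/top0.png

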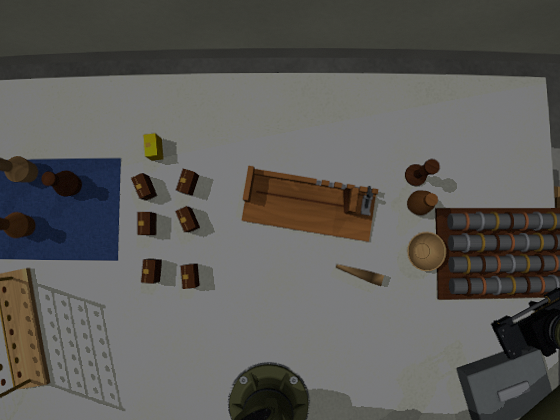

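```bash
cat > h.py <<'E'
import numpy as np,cv2
from scipy.spatial.transform import Rotation as R
from scipy.optimize import minimize
from bench import ctrl
CAL={n:ctrl.calibration(n) for n in("side","top")}
def K(c): 
    f=210/np.tan(np.radians(c['fov_y'])/2); return np.array([[f,0,c['cx']],[0,f,c['cy']],[0,0,1]])
def proj(n,P):
    c=CAL[n]; P=np.atleast_2d(np.asarray(P,float))
    p,_=cv2.projectPoints(P.reshape(-1,1,3),c['rvec'],c['tvec'],K(c),np.array([c['k1'],0,0,0,0.]))
    return p.reshape(-1,2)
def unproj(n,uv,z):
    c=CAL[n]; uv=np.atleast_2d(np.asarray(uv,float))
    q=cv2.undistortPointsIter(uv.reshape(-1,1,2),K(c),np.array([c['k1'],0,0,0,0.]),np.eye(3),np.eye(3),(cv2.TERM_CRITERIA_COUNT,50,1e-9)).reshape(-1,2)
    Rm=cv2.Rodrigues(c['rvec'])[0]; C=-Rm.T@c['tvec']
    d=np.c_[q,np.ones(len(q))]@Rm
    return C+d*((z-C[2])/d[:,2])[:,None]
def rz(a): return np.array([[np.cos(a),-np.sin(a)],[np.sin(a),np.cos(a)]])
def boxpts(x,y,a,z=0,L=.064,W=.036,H=.06):
    b=np.array([[i*L/2,j*W/2] for i in(-1,1) for j in(-1,1)])@rz(a).T+[x,y]
    return np.r_[np.c_[b,[z]*4],np.c_[b,[z+H]*4]]
def hullmask(n,P,s=4,roi=None):
    p=proj(n,P); m=np.zeros((420*s,560*s),np.uint8)
    h=cv2.convexHull(((p+.5)*s-.5).astype(np.float32)).reshape(-1,2)
    cv2.fillConvexPoly(m,np.round(h*16).astype(np.int32),1,shift=4)
    return m.reshape(420,s,560,s).mean((1,3)) if s>1 else m
def save(n,name,crop=None,s=1,draw=[],im=None):
    im=(ctrl.get_image(n) if im is None else im)[:,:,::-1].copy()
    x0,y0=0,0
    if crop: x0,y0,x1,y1=crop; im=im[y0:y1,x0:x1]
    im=cv2.resize(im,None,fx=s,fy=s,interpolation=cv2.INTER_CUBIC)
    for d in draw:
        q=((np.array(d)-[x0,y0]+.5)*s).astype(int); 
        if len(q)==1: cv2.circle(im,tuple(int(v) for v in q[0]),3,(0,255,0),1)
        else: cv2.polylines(im,[q.reshape(-1,1,2)],True,(0,255,0),1)
    cv2.imwrite("pics/"+name+".png",im)
def q(): # compact state
    s=ctrl.get_state(); print(round(s['time'],2),np.round(s['position'],4),np.round(s['tool_rot'],4),'F',np.round(s['ft_force'],1),'g',round(s['grip_width'],3)); return s
def rows(s,*ts):
    """s: (pos,rotvec) commanded; ts: (pos, rotvec) world targets -> tool shift/turn"""
    R0=R.from_rotvec(s[1])
    for p,r in ts:
        print(np.round(( R0.inv()*R.from_rotvec(r)).as_rotvec(),4).tolist(), np.round(R0.inv().apply(np.array(p)-s[0]),4).tolist())
def down(a): # tool down; jaw (tool y) direction at world angle a
    y=np.array([np.cos(a),np.sin(a),0]); z=np.array([0,0,-1.]); x=np.cross(y,z)
    return R.from_matrix(np.c_[x,y,z]).as_rotvec()
E
python3 - <<'E'
from h import *
import pickle
D={}
for n in("top","side"):
    im=ctrl.get_image(n); D[n,'im']=im
    for l in("box1","tray","follower","bolt","wedge","vase","bowl","candlestick"):
        r=ctrl.cut_out(n,l); D[n,l]=r
        print(n,l,[(round(d['score'],2),d['rect'],int(d['pixels'].sum())) for d in r])
pickle.dump(D,open('d0.pkl','wb'))
for n in("top","side"): print(n,[ (CAL[n]['tvec']@cv2.Rodrigues(CAL[n]['rvec'])[0]*-1).round(3)])
E
```

```text
top box1 [(0.87, [174.4, 208.8, 26.1, 25.1], 410), (0.85, [180.3, 261.7, 20.5, 26.8], 397), (0.81, [136.2, 215.3, 22.4, 21.3], 443), (0.67, [131.4, 172.6, 27.1, 27.7], 420), (0.65, [175.7, 170.6, 23.0, 21.5], 427), (0.65, [146.6, 136.2, 16.0, 23.3], 451), (0.63, [140.9, 257.5, 24.7, 25.9], 429)]
top tray [(0.89, [238.9, 165.3, 142.5, 76.1], 7011)]
top follower [(0.71, [343.1, 188.4, 32.8, 31.6], 764)]
top bolt []
top wedge [(0.76, [336.6, 266.6, 46.4, 20.3], 449), (0.49, [365.7, 188.2, 6.8, 18.4], 71), (0.29, [132.3, 174.0, 25.6, 25.2], 445)]
top vase [(0.86, [410.5, 188.8, 27.2, 29.0], 615), (0.38, [366.6, 187.9, 7.8, 15.8], 16)]
top bowl [(0.91, [408.8, 231.0, 35.2, 39.1], 1230)]
top candlestick [(0.57, [403.8, 157.5, 34.7, 25.8], 595)]
side box1 [(0.98, [204.1, 350.5, 37.9, 38.1], 935), (0.9, [293.2, 319.2, 40.1, 37.9], 922), (0.83, [157.4, 343.2, 37.9, 25.4], 886), (0.83, [118.4, 306.1, 39.2, 33.9], 957), (0.79, [263.2, 367.7, 42.6, 39.9], 1038), (0.75, [228.5, 302.7, 28.8, 29.4], 812), (0.66, [184.9, 284.3, 34.7, 35.7], 723)]
side tray [(0.61, [222.4, 151.3, 117.4, 123.6], 6506), (0.52, [185.3, 282.8, 34.3, 38.0], 735), (0.29, [284.4, 153.8, 36.6, 36.2], 772)]
side follower [(0.78, [288.0, 153.6, 31.4, 35.0], 794), (0.59, [263.8, 367.7, 44.0, 40.2], 932)]
side bolt [(0.64, [310.3, 110.0, 24.1, 39.1], 664), (0.2, [224.5, 152.4, 117.1, 121.1], 6456)]
side wedge [(0.67, [349.7, 174.6, 35.5, 36.6], 581)]
side vase [(0.82, [313.1, 107.0, 23.2, 41.9], 645), (0.31, [222.1, 151.5, 115.1, 117.1], 6421)]
side bowl [(0.94, [345.2, 132.4, 37.3, 22.5], 718)]
side candlestick [(0.67, [290.6, 98.0, 15.9, 48.8], 491)]
top [array([ 0.452, -0.05 ,  1.181])]
side [array([0.278, 0.542, 0.832])]
```

Run:
```python
from h import *
import pickle
D=pickle.load(open('d0.pkl','rb'))
save("top","t_boxes",(110,120,230,310),4,im=D["top","im"].copy()) if 0 else None
a=cv2.resize(D["top","im"][120:300,110:220,::-1],None,fx=3.3,fy=3.3,interpolation=cv2.INTER_CUBIC)
b=cv2.resize(D["side","im"][270:415,100:340,::-1],None,fx=1.8,fy=1.8,interpolation=cv2.INTER_CUBIC)
H=np.zeros((600,800,3),np.uint8); H[:a.shape[0],:a.shape[1]]=a[:600]; H[:b.shape[0],365:365+b.shape[1]]=b[:, :435]
cv2.imwrite("pics/boxes1.png",H)
a=cv2.resize(D["top","im"][155:305,230:400,::-1],None,fx=4,fy=4,interpolation=cv2.INTER_CUBIC)
cv2.imwrite("pics/tray1.png",a)
a=cv2.resize(D["side","im"][140:270,215:395,::-1],None,fx=4,fy=4,interpolation=cv2.INTER_CUBIC)
cv2.imwrite("pics/tray2.png",a)
```

```text
(no output)
```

View pics/boxes1.png

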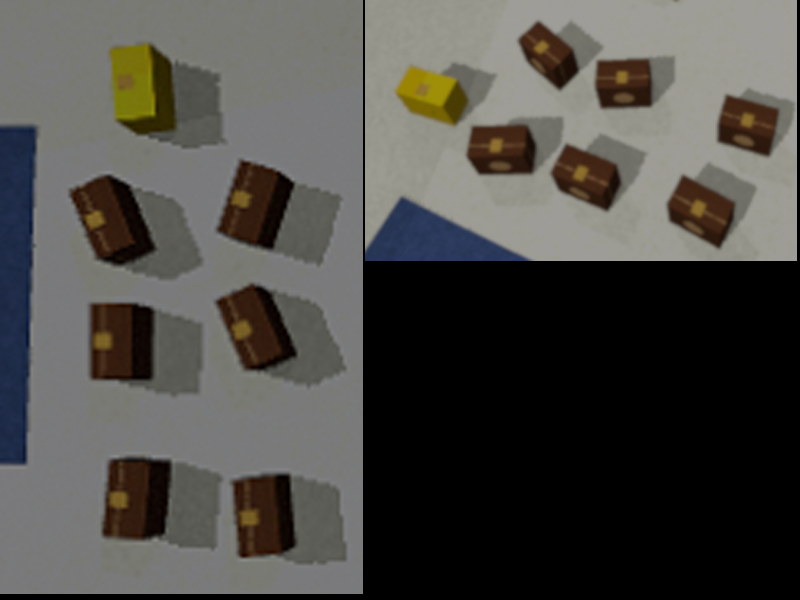

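View pics/tray1.png

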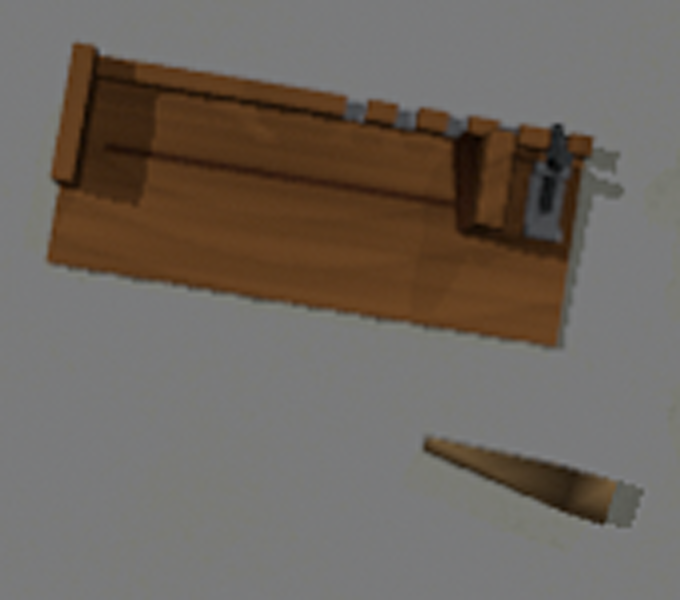

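View pics/tray2.png

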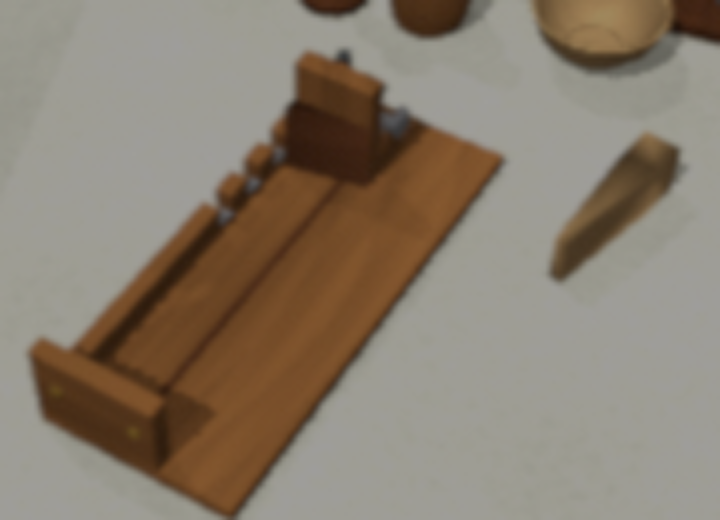

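```bash
cat > fit.py <<'E'
from h import *
import pickle
from scipy.optimize import least_squares
D=pickle.load(open('d0.pkl','rb'))
def T(n,a,b): return np.array([a,b])/4+([230,155] if n=='top' else [215,140])-.5+.125
obs=[('top',(-100,183,12),(50,263)),('top',(-100,-183,12),(558,347)),('top',(49,-183,36),(592,137)),
('top',(49,183,72),(77,44)),('top',(49,168,72),(97,48)),('side',(-100,183,12),(232,514)),('side',(-100,-183,12),(503,158)),('side',(49,183,72),(33,344))]
def tw(p,P): 
    P=np.array(P,float)/1000; xy=rz(p[2])@P[:2]+p[:2]; return np.r_[xy,P[2]]
def res(p):
    return np.concatenate([proj(n,tw(p,P))[0]-T(n,*uv) for n,P,uv in obs])
r=least_squares(res,[.55,-.12,-.1]); print(r.x, r.fun.round(2))
tray=r.x
# boxes
def fit(masks,x0,gen,**k):
    def cost(p):
        t=0
        for n,m in masks:
            h=hullmask(n,gen(p),3); t+=1-np.minimum(h,m).sum()/np.maximum(h,m).sum()
        return t
    best=None
    for a in ([x0[2]] if k.get('one') else [x0[2]+d for d in (-.5,-.25,0,.25,.5)]):
        s=np.array([[0,0,0],[.006,0,0],[0,.006,0],[0,0,.15]])+[x0[0],x0[1],a]
        r=minimize(cost,s[0],method='Nelder-Mead',options=dict(initial_simplex=s,xatol=2e-4,fatol=1e-4,maxfev=90))
        if best is None or r.fun<best.fun: best=r
    return best
def centroid(m): 
    ys,xs=np.nonzero(m); return [xs.mean(),ys.mean()]
def boxes(D):
    out=[]
    S=[(d,unproj('side',[centroid(d['pixels'])],.03)[0]) for d in D['side','box1']]
    for d in D['top','box1']:
        c=unproj('top',[centroid(d['pixels'])],.04)[0]
        m=[('top',d['pixels'].astype(float))]
        e=min(S,key=lambda s:np.hypot(*(s[1]-c)[:2]))
        if np.hypot(*(e[1]-c)[:2])<.035: m.append(('side',e[0]['pixels'].astype(float)))
        r=fit(m,[c[0],c[1],0],lambda p:boxpts(*p)); out.append((r.x,r.fun,len(m),d['score']))
        print(np.round(r.x,4),round(r.fun,3),len(m),np.round(d['rect'][:2]))
    return out
if __name__=='__main__':
    pickle.dump((tray,boxes(D)),open('fit.pkl','wb'))
E
python3 fit.py
```

```text
[ 0.5816533  -0.12129209 -0.16503157] [-0.68  0.43  0.27  0.54  1.36  0.19 -0.37 -0.17  0.07 -0.3   0.13 -0.57
  0.34 -0.97 -1.2   1.51]
[0.5164 0.2258 0.4534] 0.148 2 [174. 209.]
[0.3607 0.2172 0.1141] 0.192 2 [180. 262.]
[0.5048 0.3409 0.0088] 0.15 2 [136. 215.]
[0.6082 0.3517 0.3929] 0.281 2 [131. 173.]
[ 0.6202  0.2287 -0.3247] 0.146 2 [176. 171.]
[0.7218 0.3285 0.1116] 0.13 2 [147. 136.]
[ 0.3734  0.3253 -0.0855] 0.185 2 [141. 258.]
```

```bash
cat > ov.py <<'E'
from h import *
import pickle
tray,B=pickle.load(open('fit.pkl','rb'))
def tw(P,tray=tray): 
    P=np.atleast_2d(np.array(P,float))/1000; return np.c_[P[:,:2]@rz(tray[2]).T+tray[:2],P[:,2]]
def trayshapes(tray=tray):
    r=lambda x0,x1,y0,y1,z:[(x0,y0,z),(x1,y0,z),(x1,y1,z),(x0,y1,z)]
    L=[r(-100,49,-183,183,12),r(35,49,-183,168,36),r(-40,49,168,183,72)]
    for y in(-159.5,-123.5,-87.5,-51.5,-15.5): L.append(r(35,49,y-7.5,y+7.5,36))
    L.append(r(-32,32,-122,-104,104))
    return [tw(l,tray) for l in L]
E
python3 - <<'E'
from ov import *
D=pickle.load(open('d0.pkl','rb'))
for n,c in(("top",(230,155,400,305)),("side",(215,140,395,270))):
    save(n,"ov_"+n,c,4,[proj(n,s) for s in trayshapes()],im=D[n,'im'])
E
```

```text
(no output)
```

View pics/ov_top.png

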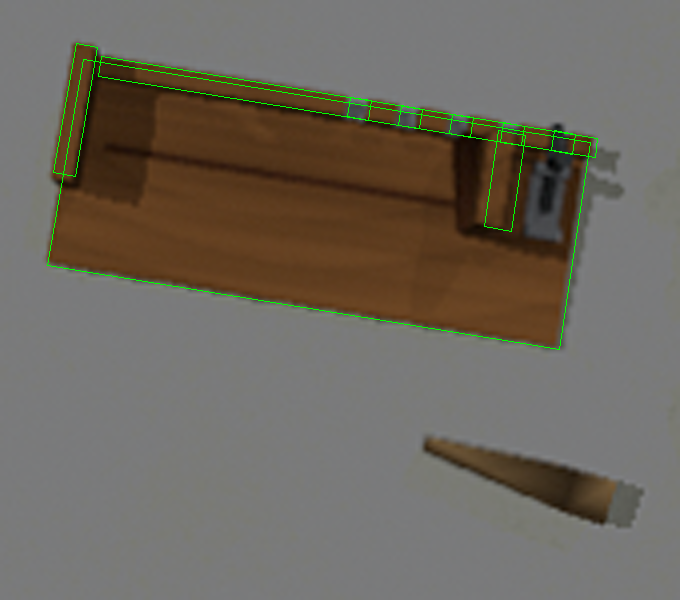

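View pics/ov_side.png

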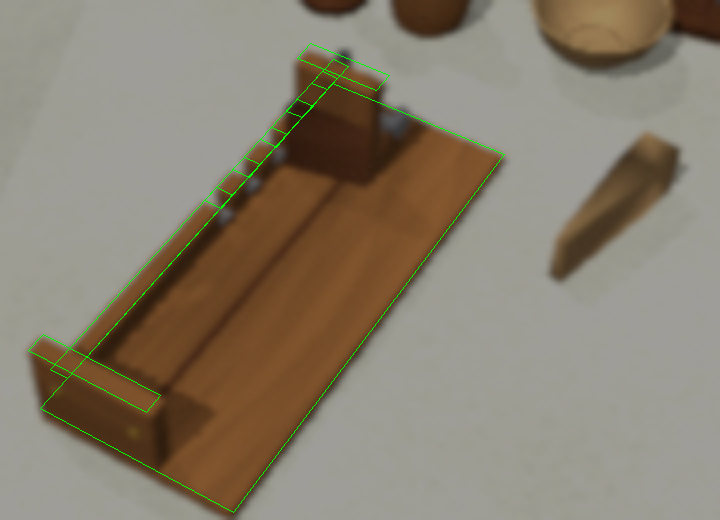

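Run:
```python
from ov import *
s=q(); y=R.from_rotvec(s['tool_rot']).as_matrix(); print(y.round(3)); print('jaw',np.arctan2(y[1,1],y[0,1]), 'pan',np.arctan2(*s['position'][[1,0]]))
for b,f,n,sc in B: print(np.round(b,3),'r',np.hypot(b[0],b[1]).round(3),'ang',np.arctan2(b[1],b[0]).round(2))
for k in range(6): print(k,tw([(-2,150-36*k,0)]).round(4), )
print(tw([(0,-162,0),(-110,-58,0)]).round(3))
D=pickle.load(open('d0.pkl','rb'))
for n in("top","side"): save(n,"bx_"+n,(120,125,220,290) if n=='top' else (110,275,340,410),3.4,[cv2.convexHull(proj(n,boxpts(*b)).astype(np.float32)).reshape(-1,2) for b,*_ in B],im=D[n,'im'])
```

```text
1.0 [ 0.2797 -0.5868  0.2366] [ 3.0641e+00  6.9290e-01 -1.0000e-04] F [0.5 0.4 0.4] g 0.995
[[ 0.903  0.43  -0.   ]
 [ 0.43  -0.903 -0.   ]
 [-0.     0.    -1.   ]]
jaw -1.125996552546083 pan -1.1260495867721914
[0.516 0.226 0.453] r 0.564 ang 0.41
[0.361 0.217 0.114] r 0.421 ang 0.54
[0.505 0.341 0.009] r 0.609 ang 0.59
[0.608 0.352 0.393] r 0.703 ang 0.52
[ 0.62   0.229 -0.325] r 0.661 ang 0.35
[0.722 0.328 0.112] r 0.793 ang 0.43
[ 0.373  0.325 -0.085] r 0.495 ang 0.72
0 [[0.6043 0.027  0.    ]]
1 [[ 0.5984 -0.0085  0.    ]]
2 [[ 0.5925 -0.044   0.    ]]
3 [[ 0.5866 -0.0795  0.    ]]
4 [[ 0.5807 -0.115   0.    ]]
5 [[ 0.5748 -0.1506  0.    ]]
[[ 0.555 -0.281  0.   ]
 [ 0.464 -0.16   0.   ]]
```

View pics/bx_top.png

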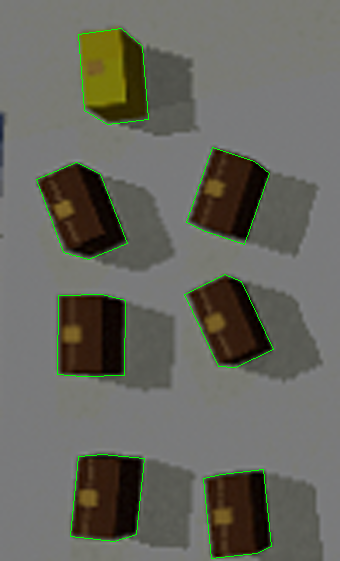

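View pics/bx_side.png

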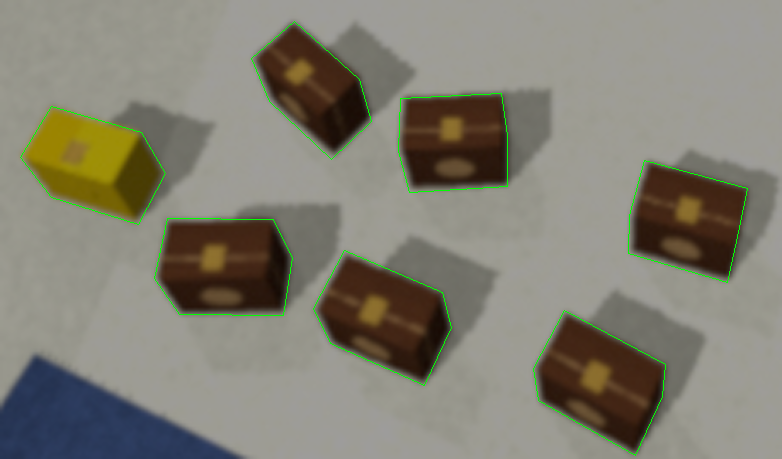

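```bash
cat > pl.py <<'E'
from ov import *
import json,sys
def base():
    return json.load(open('cmd.json'))  # [pos],[rotvec]
def plan(*targets,ang=None):
    """targets (x,y,z,jawangle); prints rows, saves last as commanded"""
    p0,r0=base(); R0=R.from_rotvec(r0)
    for x,y,z,a in targets:
        t=R.from_rotvec(down(a)); rv=np.round((R0.inv()*t).as_rotvec(),3); sh=np.round(R0.inv().apply(np.array([x,y,z])-p0),4)
        print(rv.tolist(),sh.tolist(), '|d|',np.linalg.norm(sh).round(3))
    np_=(np.array(p0)+R0.apply(sh)).tolist(); nr=(R0*R.from_rotvec(rv)).as_rotvec().tolist()
    json.dump([np_,nr],open('cmd.json','w'))
E
python3 - <<'E'
from pl import *
json.dump([[.28,-.587,.237],ctrl.get_state()['tool_rot'].tolist()],open('cmd.json','w'))
plan((.43,-.1,.19,-.3))
E
```

```text
[0.0, 0.0, -0.826] [0.345, -0.3751, 0.0469] |d| 0.512
```

step_arm(
  plan=[
    [[0, 0, -0.08], [0.0345, -0.0375, 0.0047], 0],
    [[0, 0, -0.17], [0.069, -0.075, 0.0094], 0],
    [[0, 0, -0.25], [0.1035, -0.1125, 0.0141], 0],
    [[0, 0, -0.33], [0.138, -0.15, 0.0188], 0],
    [[0, 0, -0.42], [0.1725, -0.1875, 0.0235], 0],
    [[0, 0, -0.5], [0.207, -0.225, 0.0282], 0],
    [[0, 0, -0.58], [0.2415, -0.2626, 0.0329], 0],
    [[0, 0, -0.66], [0.276, -0.3, 0.0376], 0],
    [[0, 0, -0.75], [0.31, -0.3376, 0.0422], 0],
    [[0, 0, -0.826], [0.345, -0.3751, 0.0469], 0],
  ],
  squeeze=20,
)

```text
time: 2.25
position: [0.4301, -0.0982, 0.1899]
tool_rot: [2.525, 1.867, 0.0]
ft_force: [0.8, -0.0, -0.3]
grip_width: 0.998
```

Run:
```python
from pl import *
s=q(); print(s['joint_positions'].round(2))
b=B[0][0]
plan((b[0],b[1],.13,b[2]),(b[0],b[1],.043,b[2]))
```

```text
2.25 [ 0.4301 -0.0982  0.1899] [2.5251e+00 1.8667e+00 4.0000e-04] F [ 0.8 -0.  -0.3] g 0.998
[ 0.73 -0.09 -0.53  1.99 -0.05  1.23 -0.08]
[-0.0, 0.0, -0.753] [0.3367, -0.0138, 0.06] |d| 0.342
[-0.0, 0.0, -0.753] [0.3367, -0.0138, 0.147] |d| 0.368
```

step_arm(
  plan=[
    [[0, 0, -0.15], [0.055, -0.002, 0.01], 0],
    [[0, 0, -0.3], [0.115, -0.005, 0.02], 0],
    [[0, 0, -0.45], [0.175, -0.007, 0.03], 0],
    [[0, 0, -0.6], [0.235, -0.01, 0.04], 0],
    [[0, 0, -0.7], [0.295, -0.012, 0.05], 0],
    [[0, 0, -0.753], [0.3367, -0.0138, 0.06], 0],
    [[0, 0, -0.753], [0.3367, -0.0138, 0.1], 0],
    [[0, 0, -0.753], [0.3367, -0.0138, 0.147], 0],
    [[0, 0, -0.753], [0.3367, -0.0138, 0.147], 255],
    [[0, 0, -0.753], [0.3367, -0.0138, 0.147], 255],
  ],
  squeeze=25,
)

```text
time: 3.5
position: [0.5169, 0.2265, 0.0442]
tool_rot: [1.666, 2.663, 0.003]
ft_force: [0.3, 0.2, 0.3]
grip_width: 0.854
```

Run:
```python
from pl import *
s=q(); save("side","g1",(180,200,380,400),3); save("top","g1t",(130,150,330,300),4)
```

```text
3.5 [0.5169 0.2265 0.0442] [1.6656e+00 2.6625e+00 2.5000e-03] F [0.3 0.2 0.3] g 0.854
```

View pics/g1.png

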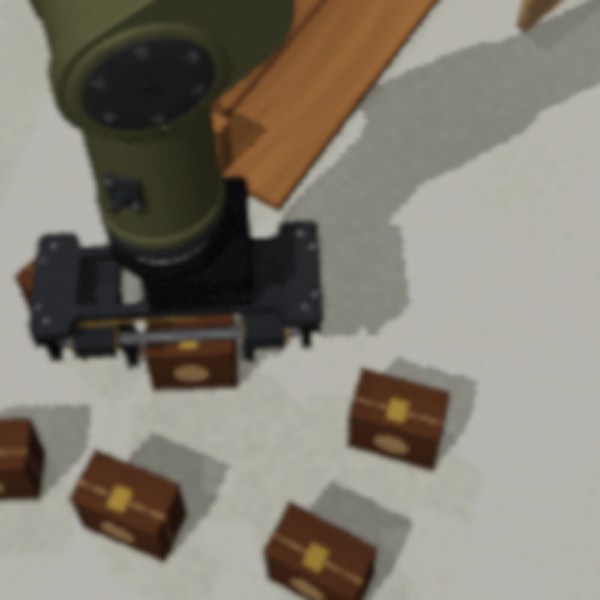

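```bash
cat >> pl.py <<'E'
def slot(x,y): 
    w=tw([(x,y,0)])[0]; return w[0],w[1]
A=tray[2]
E
python3 - <<'E'
from pl import *
b=B[0][0]; x,y=slot(-3,145)
plan((b[0],b[1],.15,b[2]),(x,y,.15,A))
E
```

```text
[-0.0, 0.0, -0.0] [-0.0, 0.0, -0.107] |d| 0.107
[-0.0, 0.0, 0.618] [-0.2207, -0.0116, -0.107] |d| 0.246
```

step_arm(
  plan=[
    [[0, 0, 0], [0, 0, 0], 255],
    [[0, 0, 0], [0, 0, 0], 255],
    [[0, 0, 0], [0, 0, 0], 255],
    [[0, 0, 0], [0, 0, -0.05], 255],
    [[0, 0, 0], [0, 0, -0.107], 255],
    [[0, 0, 0.16], [-0.055, -0.003, -0.107], 255],
    [[0, 0, 0.32], [-0.11, -0.006, -0.107], 255],
    [[0, 0, 0.48], [-0.165, -0.009, -0.107], 255],
    [[0, 0, 0.618], [-0.2207, -0.0116, -0.107], 255],
    [[0, 0, 0.618], [-0.2207, -0.0116, -0.107], 255],
  ],
)

```text
time: 4.85
position: [0.6037, 0.0151, 0.1497]
tool_rot: [2.405, 2.016, -0.002]
ft_force: [-0.8, 0.6, -1.3]
grip_width: 0.732
```

Run:
```python
from pl import *
s=q(); print(slot(-3,145)); 
D={}
for n in("top","side"):
    D[n,'im']=ctrl.get_image(n); save(n,"l1"+n,(200,120,400,270),4,im=D[n,'im'])
```

```text
4.85 [0.6037 0.0151 0.1497] [ 2.4053e+00  2.0162e+00 -2.1000e-03] F [-0.8  0.6 -1.3] g 0.732
(np.float64(0.6025151663862293), np.float64(0.022230668419354713))
```

View pics/l1side.png

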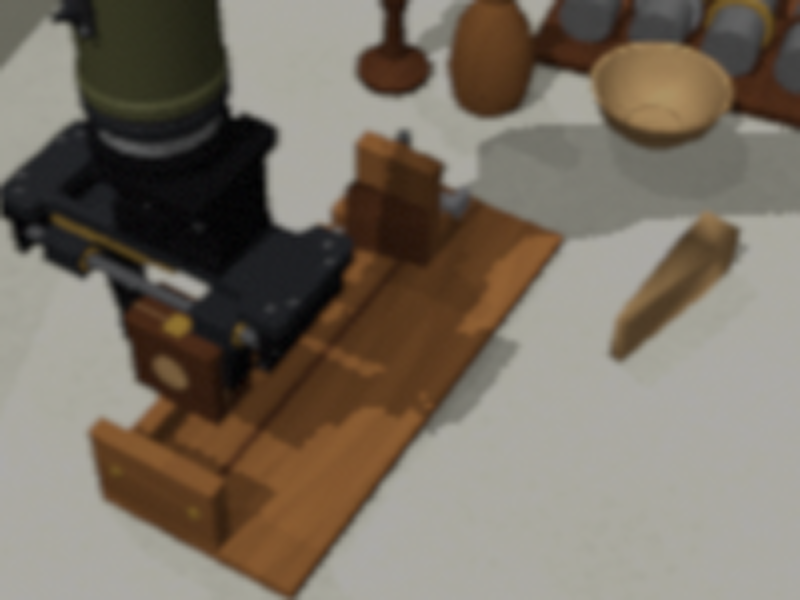

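Run:
```python
from pl import *
x,y=slot(-3,145);x2,y2=slot(-3,152)
plan((x,y,.055,A),(x2,y2,.055,A))
```

```text
[-0.0, 0.0, 0.0] [-0.0, 0.0, 0.095] |d| 0.095
[-0.0, 0.0, 0.0] [0.007, 0.0, 0.095] |d| 0.095
```

step_arm(
  plan=[
    [[0, 0, 0], [0, 0, 0], 255],
    [[0, 0, 0], [0, 0, 0.02], 255],
    [[0, 0, 0], [0, 0, 0.06], 255],
    [[0, 0, 0], [0, 0, 0.085], 255],
    [[0, 0, 0], [0, 0, 0.095], 255],
    [[0, 0, 0], [0.0015, 0, 0.095], 255],
    [[0, 0, 0], [0.003, 0, 0.095], 255],
    [[0, 0, 0], [0.005, 0, 0.095], 255],
    [[0, 0, 0], [0.007, 0, 0.095], 255],
    [[0, 0, 0], [0.007, 0, 0.095], 255],
  ],
)

```text
time: 6.2
position: [0.6035, 0.0293, 0.0549]
tool_rot: [2.396, 2.031, -0.0]
ft_force: [-1.5, -2.8, 5.9]
grip_width: 0.739
```

Run:
```python
from pl import *
s=q(); print(slot(-3,152)); 
for n in("top","side"):
    save(n,"p1"+n,(200,130,380,265),4,[proj(n,x) for x in trayshapes()])
```

```text
6.2 [0.6035 0.0293 0.0549] [ 2.3957e+00  2.0310e+00 -4.0000e-04] F [-1.5 -2.8  5.9] g 0.739
(np.float64(0.6036651507188927), np.float64(0.029135560600600477))
```

View pics/p1side.png

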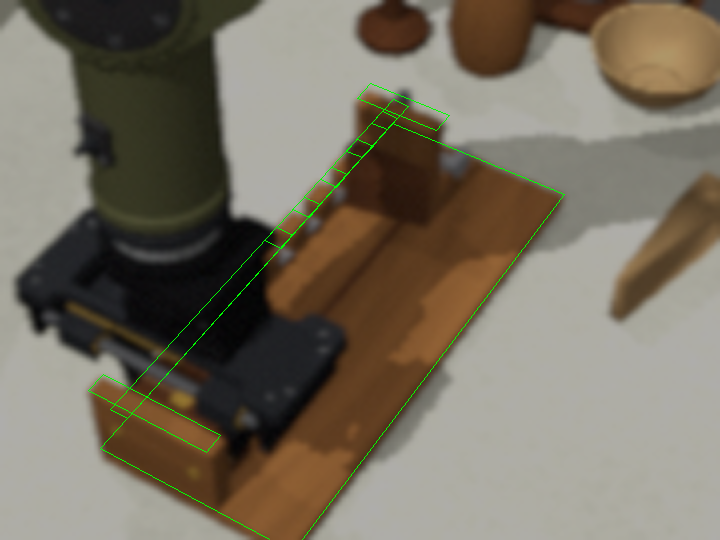

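Run:
```python
from pl import *
x,y=slot(-3,156)
plan((x,y,.055,A))
```

```text
[-0.0, 0.0, 0.0] [0.004, 0.0, 0.0] |d| 0.004
```

step_arm(
  plan=[
    [[0, 0, 0], [0.001, 0, 0], 255],
    [[0, 0, 0], [0.002, 0, 0], 255],
    [[0, 0, 0], [0.003, 0, 0], 255],
    [[0, 0, 0], [0.004, 0, 0], 255],
    [[0, 0, 0], [0.004, 0, 0], 255],
    [[0, 0, 0], [0.004, 0, 0], 255],
    [[0, 0, 0], [0.004, 0, 0], 255],
    [[0, 0, 0], [0.004, 0, 0], 255],
    [[0, 0, 0], [0.004, 0, 0], 255],
    [[0, 0, 0], [0.004, 0, 0], 255],
  ],
)

```text
time: 7.55
position: [0.6036, 0.0297, 0.0549]
tool_rot: [2.396, 2.028, -0.007]
ft_force: [-3.0, -8.2, 8.5]
grip_width: 0.735
```

Run:
```python
from pl import *
x,y=slot(-3,156); b=B[4][0]
plan((x,y,.055,A),(x,y,.15,A),(b[0],b[1],.15,b[2]))
```

```text
[-0.0, 0.0, 0.0] [-0.0, 0.0, 0.0] |d| 0.0
[-0.0, 0.0, 0.0] [-0.0, 0.0, -0.095] |d| 0.095
[0.0, 0.0, 0.16] [0.1955, -0.0165, -0.095] |d| 0.218
```

step_arm(
  plan=[
    [[0, 0, 0], [0, 0, 0], 0],
    [[0, 0, 0], [0, 0, 0], 0],
    [[0, 0, 0], [0, 0, 0], 0],
    [[0, 0, 0], [0, 0, -0.05], 0],
    [[0, 0, 0], [0, 0, -0.095], 0],
    [[0, 0, 0.04], [0.05, -0.004, -0.095], 0],
    [[0, 0, 0.08], [0.1, -0.008, -0.095], 0],
    [[0, 0, 0.12], [0.15, -0.013, -0.095], 0],
    [[0, 0, 0.16], [0.1955, -0.0165, -0.095], 0],
    [[0, 0, 0.16], [0.1955, -0.0165, -0.095], 0],
  ],
)

```text
time: 8.8
position: [0.6178, 0.2357, 0.1496]
tool_rot: [-2.541, -1.841, -0.003]
ft_force: [-0.3, 0.1, 1.0]
grip_width: 0.999
```

```bash
cat > look.py <<'E'
from fit import *
def look(labels=("box1",),name=None):
    D={}
    for n in("top","side"):
        D[n,'im']=ctrl.get_image(n)
        for l in labels: D[n,l]=ctrl.cut_out(n,l)
    return D
E
python3 - <<'E'
from look import *
q(); D=look()
for n in("top","side"): 
    for d in D[n,'box1']: print(n,round(d['score'],2),np.round(d['rect']))
for n in("top","side"): save(n,"b2"+n,None,1.4,im=D[n,'im'])
boxes(D)
E
```

```text
[ 0.5816533  -0.12129209 -0.16503157] [-0.68  0.43  0.27  0.54  1.36  0.19 -0.37 -0.17  0.07 -0.3   0.13 -0.57
  0.34 -0.97 -1.2   1.51]
8.8 [0.6178 0.2357 0.1496] [-2.5407 -1.841  -0.0026] F [-0.3  0.1  1. ] g 0.999
top 0.9 [144. 262.  15.  21.]
top 0.87 [248. 178.  18.  24.]
top 0.69 [176. 171.  25.  25.]
top 0.45 [148. 129.   8.  12.]
side 0.96 [232. 216.  31.  36.]
side 0.92 [296. 326.  33.  32.]
side 0.84 [206. 354.  38.  34.]
side 0.74 [116. 309.  42.  31.]
side 0.69 [265. 369.  43.  37.]
side 0.68 [183. 288.  37.  34.]
side 0.57 [160. 341.  35.  28.]
[ 0.3728  0.3258 -0.0454] 0.504 2 [144. 262.]
[ 0.6046  0.0285 -0.1727] 0.661 2 [248. 178.]
[ 0.6204  0.2284 -0.3188] 0.323 2 [176. 171.]
[0.7239 0.3285 0.0742] 0.861 2 [148. 129.]
```

View pics/b2side.png

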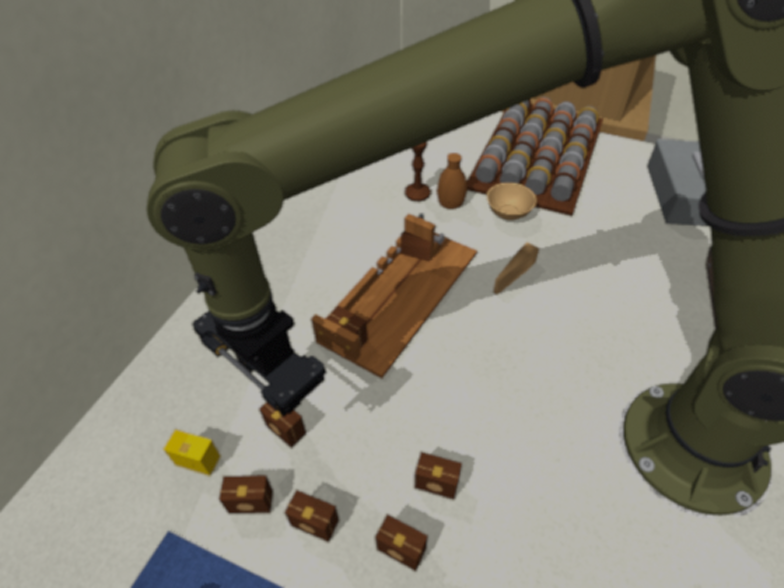

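View pics/b2top.png

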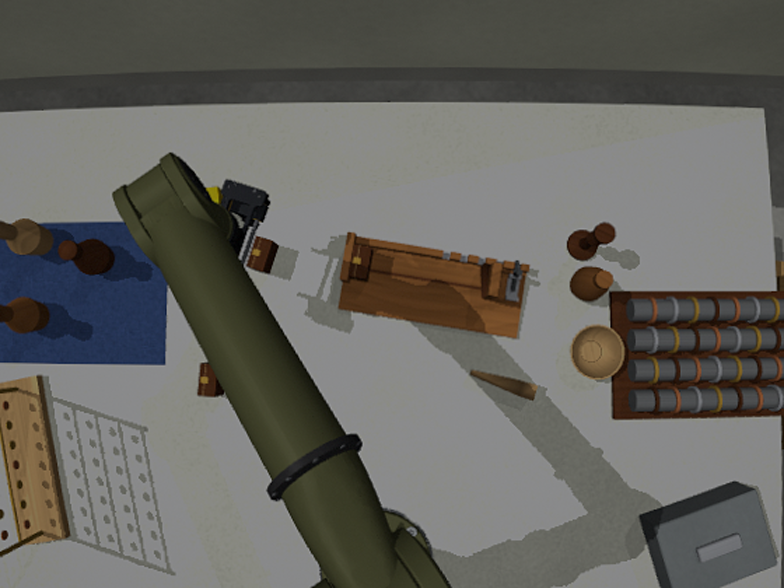

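Run:
```python
from pl import *
b=B[4][0]
plan((b[0],b[1],.043,b[2]),(b[0],b[1],.15,b[2]))
```

```text
[0.0, 0.0, -0.0] [0.0, 0.0, 0.107] |d| 0.107
[0.0, 0.0, -0.0] [0.0, 0.0, 0.0] |d| 0.0
```

step_arm(
  plan=[
    [[0, 0, 0], [0, 0, 0.03], 0],
    [[0, 0, 0], [0, 0, 0.08], 0],
    [[0, 0, 0], [0, 0, 0.107], 0],
    [[0, 0, 0], [0, 0, 0.107], 255],
    [[0, 0, 0], [0, 0, 0.107], 255],
    [[0, 0, 0], [0, 0, 0.107], 255],
    [[0, 0, 0], [0, 0, 0.107], 255],
    [[0, 0, 0], [0, 0, 0.107], 255],
    [[0, 0, 0], [0, 0, 0.05], 255],
    [[0, 0, 0], [0, 0, 0], 255],
  ],
)

```text
time: 10.25
position: [0.6193, 0.2289, 0.1506]
tool_rot: [-2.551, -1.833, 0.001]
ft_force: [1.5, -0.4, -0.9]
grip_width: 0.736
```

Run:
```python
from pl import *
q()
x,y=slot(-3,109)
plan((x,y,.15,A),(x,y,.055,A))
x,y=slot(-3,120.5)
plan((x,y,.055,A))
```

```text
10.25 [0.6193 0.2289 0.1506] [-2.5508e+00 -1.8329e+00  1.5000e-03] F [ 1.5 -0.4 -0.9] g 0.736
[0.0, 0.0, -0.16] [-0.2368, 0.0549, 0.0] |d| 0.243
[0.0, 0.0, -0.16] [-0.2368, 0.0549, 0.095] |d| 0.261
[-0.0, 0.0, 0.0] [0.0115, 0.0, 0.0] |d| 0.012
```

step_arm(
  plan=[
    [[0, 0, -0.04], [-0.055, 0.0128, 0], 255],
    [[0, 0, -0.08], [-0.11, 0.0256, 0], 255],
    [[0, 0, -0.12], [-0.165, 0.0383, 0], 255],
    [[0, 0, -0.16], [-0.21, 0.0487, 0], 255],
    [[0, 0, -0.16], [-0.2368, 0.0549, 0], 255],
    [[0, 0, -0.16], [-0.2368, 0.0549, 0], 255],
    [[0, 0, -0.16], [-0.2368, 0.0549, 0.01], 255],
    [[0, 0, -0.16], [-0.2368, 0.0549, 0.05], 255],
    [[0, 0, -0.16], [-0.2368, 0.0549, 0.08], 255],
    [[0, 0, -0.16], [-0.2368, 0.0549, 0.095], 255],
  ],
)

```text
time: 11.5
position: [0.5942, -0.0104, 0.0539]
tool_rot: [-2.39, -2.032, 0.005]
ft_force: [-14.4, 0.8, 35.2]
grip_width: 0.732
```

step_arm(
  plan=[
    [[0, 0, 0], [0.0015, 0, 0], 255],
    [[0, 0, 0], [0.003, 0, 0], 255],
    [[0, 0, 0], [0.0045, 0, 0], 255],
    [[0, 0, 0], [0.006, 0, 0], 255],
    [[0, 0, 0], [0.0075, 0, 0], 255],
    [[0, 0, 0], [0.009, 0, 0], 255],
    [[0, 0, 0], [0.0105, 0, 0], 255],
    [[0, 0, 0], [0.0115, 0, 0], 255],
    [[0, 0, 0], [0.0115, 0, 0], 255],
    [[0, 0, 0], [0.0115, 0, 0], 255],
  ],
)

```text
time: 12.75
position: [0.5978, -0.005, 0.0547]
tool_rot: [2.398, 2.026, -0.005]
ft_force: [-1.8, -5.5, 0.3]
grip_width: 0.733
```

```bash
cat >> pl.py <<'E'
def totray(p): return (np.array(p[:2])-tray[:2])@rz(tray[2])*1000
E
python3 - <<'E'
from pl import *
s=q();print(totray(s['position']))
for n in("top","side"): save(n,"b2p"+n,(220,130,380,265),4)
E
```

```text
12.75 [ 0.5978 -0.005   0.0547] [ 2.398   2.0262 -0.0054] F [-1.8 -5.5  0.3] g 0.733
[ -3.19721538 117.31546577]
```

View pics/b2pside.png

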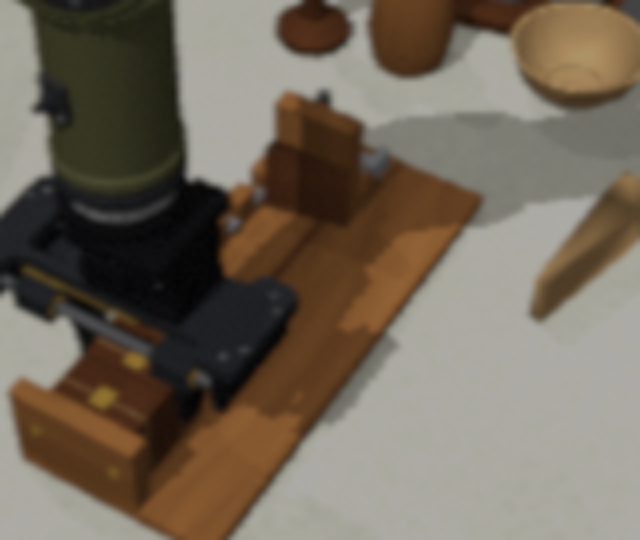

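Run:
```python
from pl import *
x,y=slot(-3,120.5); b=B[2][0]
plan((x,y,.15,A),(b[0],b[1],.15,b[2]))
plan((b[0],b[1],.043,b[2]),(b[0],b[1],.15,b[2]))
x,y=slot(-3,73)
plan((x,y,.15,A),(x,y,.055,A))
```

```text
[-0.0, 0.0, 0.0] [-0.0, 0.0, -0.095] |d| 0.095
[-0.0, 0.0, -0.174] [0.3228, -0.1487, -0.095] |d| 0.368
[-0.0, 0.0, 0.0] [0.0, -0.0, 0.107] |d| 0.107
[-0.0, 0.0, 0.0] [-0.0, -0.0, 0.0] |d| 0.0
[-0.0, 0.0, 0.174] [-0.3905, 0.0824, 0.0] |d| 0.399
[-0.0, 0.0, 0.174] [-0.3905, 0.0824, 0.095] |d| 0.41
```

step_arm(
  plan=[
    [[0, 0, 0], [0, 0, 0], 0],
    [[0, 0, 0], [0, 0, 0], 0],
    [[0, 0, 0], [0, 0, -0.045], 0],
    [[0, 0, 0], [0, 0, -0.095], 0],
    [[0, 0, -0.03], [0.053, -0.0245, -0.095], 0],
    [[0, 0, -0.06], [0.106, -0.049, -0.095], 0],
    [[0, 0, -0.09], [0.16, -0.0735, -0.095], 0],
    [[0, 0, -0.12], [0.213, -0.098, -0.095], 0],
    [[0, 0, -0.15], [0.266, -0.1225, -0.095], 0],
    [[0, 0, -0.174], [0.3228, -0.1487, -0.095], 0],
  ],
)

```text
time: 14.1
position: [0.5039, 0.3432, 0.15]
tool_rot: [2.211, 2.232, 0.002]
ft_force: [0.4, 0.1, -0.1]
grip_width: 1.002
```

Run:
```python
from look import *
q(); D=look()
for n in("top","side"): 
    for d in D[n,'box1']: print(n,round(d['score'],2),np.round(d['rect']))
save("side","b3side",None,1.4,im=D['side','im'])
```

```text
[ 0.5816533  -0.12129209 -0.16503157] [-0.68  0.43  0.27  0.54  1.36  0.19 -0.37 -0.17  0.07 -0.3   0.13 -0.57
  0.34 -0.97 -1.2   1.51]
14.1 [0.5039 0.3432 0.15  ] [2.2106e+00 2.2320e+00 1.8000e-03] F [ 0.4  0.1 -0.1] g 1.002
top 0.88 [249. 173.  16.  29.]
top 0.84 [145. 135.  14.  21.]
top 0.82 [143. 260.  21.  24.]
top 0.8 [132. 172.  25.  29.]
top 0.7 [137. 212.  20.  24.]
top 0.68 [262. 179.  18.  24.]
top 0.61 [183. 262.  15.  26.]
side 0.94 [156. 344.  40.  28.]
side 0.92 [203. 351.  34.  35.]
side 0.87 [249. 216.  19.  27.]
side 0.82 [116. 306.  35.  32.]
side 0.67 [297. 323.  33.  34.]
side 0.67 [267. 367.  43.  39.]
side 0.58 [246. 224.  16.  25.]
```

View pics/b3side.png

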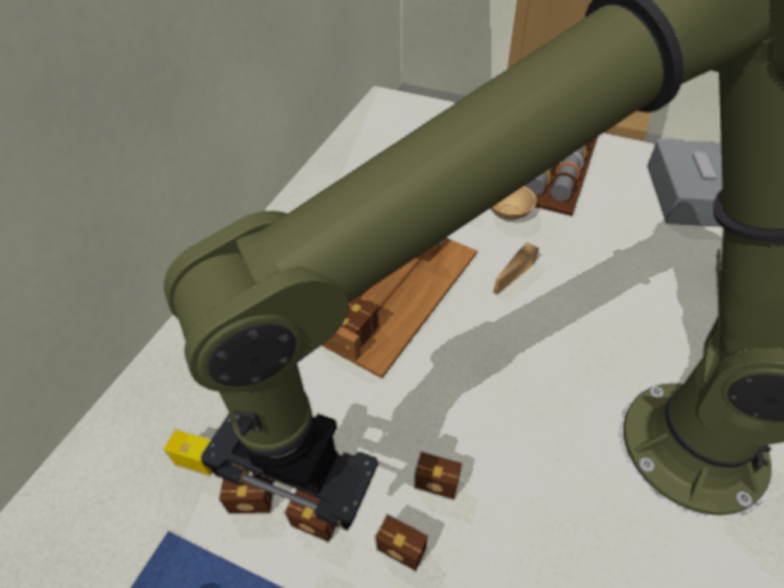

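Two boxes sit in the tray at the wall; the rest unmoved. Grasping box 3.

step_arm(
  plan=[
    [[0, 0, 0], [0, 0, 0.03], 0],
    [[0, 0, 0], [0, 0, 0.08], 0],
    [[0, 0, 0], [0, 0, 0.107], 0],
    [[0, 0, 0], [0, 0, 0.107], 255],
    [[0, 0, 0], [0, 0, 0.107], 255],
    [[0, 0, 0], [0, 0, 0.107], 255],
    [[0, 0, 0], [0, 0, 0.107], 255],
    [[0, 0, 0], [0, 0, 0.107], 255],
    [[0, 0, 0], [0, 0, 0.05], 255],
    [[0, 0, 0], [0, 0, 0], 255],
  ],
)

```text
time: 15.55
position: [0.5041, 0.341, 0.1509]
tool_rot: [-2.211, -2.232, 0.001]
ft_force: [0.2, 0.4, -0.3]
grip_width: 0.737
```

step_arm(
  plan=[
    [[0, 0, 0.03], [-0.055, 0.0116, 0], 255],
    [[0, 0, 0.06], [-0.11, 0.0232, 0], 255],
    [[0, 0, 0.09], [-0.165, 0.0348, 0], 255],
    [[0, 0, 0.12], [-0.22, 0.0464, 0], 255],
    [[0, 0, 0.15], [-0.275, 0.058, 0], 255],
    [[0, 0, 0.174], [-0.33, 0.0696, 0], 255],
    [[0, 0, 0.174], [-0.37, 0.078, 0], 255],
    [[0, 0, 0.174], [-0.3905, 0.0824, 0], 255],
    [[0, 0, 0.174], [-0.3905, 0.0824, 0.02], 255],
    [[0, 0, 0.174], [-0.3905, 0.0824, 0.05], 255],
  ],
)

```text
time: 16.8
position: [0.5904, -0.0456, 0.0988]
tool_rot: [-2.394, -2.034, -0.003]
ft_force: [-0.4, 0.6, -1.0]
grip_width: 0.737
```

Run:
```python
from pl import *
s=q(); print(totray(s['position']))
p,r=base(); p[2]=.1; json.dump([p,r],open('cmd.json','w'))
x,y=slot(-3,73); x2,y2=slot(-3,84.5)
plan((x,y,.055,A),(x2,y2,.055,A))
```

```text
16.8 [ 0.5904 -0.0456  0.0988] [-2.3937 -2.0339 -0.0028] F [-0.4  0.6 -1. ] g 0.737
[-3.78101659 76.1076053 ]
[-0.0, 0.0, 0.0] [0.0, -0.0, 0.045] |d| 0.045
[-0.0, 0.0, 0.0] [0.0115, -0.0, 0.045] |d| 0.046
```

step_arm(
  plan=[
    [[0, 0, 0], [0, 0, 0.02], 255],
    [[0, 0, 0], [0, 0, 0.035], 255],
    [[0, 0, 0], [0, 0, 0.041], 255],
    [[0, 0, 0], [0, 0, 0.045], 255],
    [[0, 0, 0], [0.003, 0, 0.045], 255],
    [[0, 0, 0], [0.006, 0, 0.045], 255],
    [[0, 0, 0], [0.009, 0, 0.045], 255],
    [[0, 0, 0], [0.0115, 0, 0.045], 255],
    [[0, 0, 0], [0.0115, 0, 0.045], 255],
    [[0, 0, 0], [0.0115, 0, 0.045], 255],
  ],
)

```text
time: 18.05
position: [0.5932, -0.0422, 0.0564]
tool_rot: [2.396, 2.023, -0.004]
ft_force: [-3.8, -8.5, 7.2]
grip_width: 0.733
```

Run:
```python
from pl import *
s=q(); print(totray(s['position']))
x,y=slot(-3,84.5); b=B[3][0]
plan((x,y,.15,A),(b[0],b[1],.15,b[2]))
plan((b[0],b[1],.043,b[2]),(b[0],b[1],.15,b[2]))
x,y=slot(-3,37)
plan((x,y,.15,A),(x,y,.1,A))
```

```text
18.05 [ 0.5932 -0.0422  0.0564] [ 2.3958  2.0231 -0.0045] F [-3.8 -8.5  7.2] g 0.733
[-1.62297297 79.87092043]
[-0.0, 0.0, 0.0] [0.0, -0.0, -0.095] |d| 0.095
[-0.0, 0.0, -0.558] [0.3865, -0.0485, -0.095] |d| 0.401
[-0.0, 0.0, 0.0] [0.0, -0.0, 0.107] |d| 0.107
[-0.0, 0.0, 0.0] [0.0, -0.0, -0.0] |d| 0.0
[-0.0, 0.0, 0.558] [-0.3938, -0.1887, 0.0] |d| 0.437
[-0.0, 0.0, 0.558] [-0.3938, -0.1887, 0.05] |d| 0.44
```

step_arm(
  plan=[
    [[0, 0, 0], [0, 0, 0], 0],
    [[0, 0, 0], [0, 0, 0], 0],
    [[0, 0, 0], [0, 0, -0.045], 0],
    [[0, 0, 0], [0, 0, -0.095], 0],
    [[0, 0, -0.1], [0.06, -0.0075, -0.095], 0],
    [[0, 0, -0.2], [0.12, -0.015, -0.095], 0],
    [[0, 0, -0.3], [0.18, -0.0226, -0.095], 0],
    [[0, 0, -0.4], [0.24, -0.03, -0.095], 0],
    [[0, 0, -0.5], [0.3, -0.0376, -0.095], 0],
    [[0, 0, -0.558], [0.3865, -0.0485, -0.095], 0],
  ],
)

```text
time: 19.3
position: [0.6068, 0.3296, 0.1495]
tool_rot: [-1.742, -2.614, -0.001]
ft_force: [0.7, 0.2, 0.0]
grip_width: 0.997
```

Run:
```python
from look import *
q(); D=look()
for n in("top","side"): save(n,"b4"+n,None,1.4,im=D[n,'im'])
boxes(D)
```

```text
[ 0.5816533  -0.12129209 -0.16503157] [-0.68  0.43  0.27  0.54  1.36  0.19 -0.37 -0.17  0.07 -0.3   0.13 -0.57
  0.34 -0.97 -1.2   1.51]
19.3 [0.6068 0.3296 0.1495] [-1.7418e+00 -2.6141e+00 -1.0000e-03] F [0.7 0.2 0. ] g 0.997
[0.7218 0.3283 0.0219] 0.844 2 [146. 136.]
[ 0.594  -0.0414 -0.1098] 0.703 2 [276. 179.]
[ 0.603   0.0283 -0.198 ] 0.76 2 [249. 180.]
[ 0.5983 -0.0057 -0.1321] 0.679 2 [262. 178.]
[0.6073 0.3505 0.3958] 0.613 2 [134. 173.]
```

View pics/b4top.png

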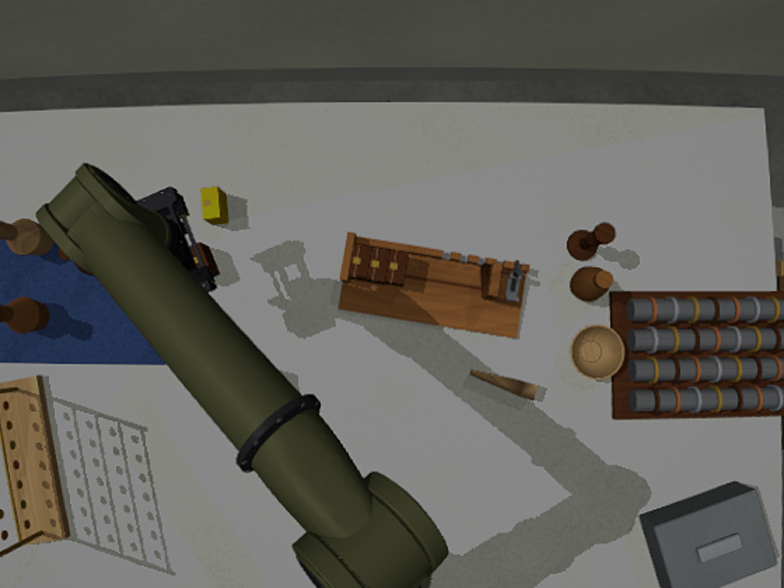

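View pics/b4side.png

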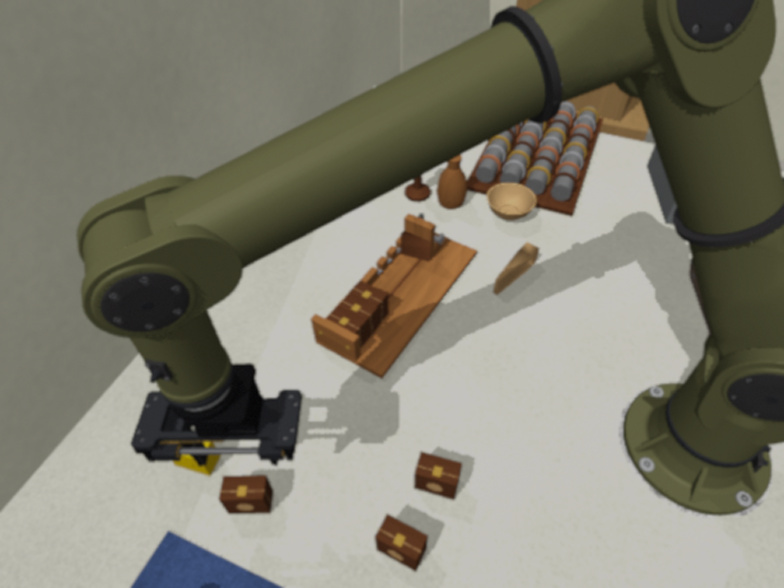

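Run:
```python
from pl import *
s=q(); json.dump([s['position'].tolist(),down(.393).tolist()],open('cmd.json','w'))
b=B[3][0]
plan((b[0],b[1],.15,b[2]))
```

```text
19.5 [0.6052 0.3305 0.1491] [-1.7376e+00 -2.6150e+00 -6.0000e-04] F [-0.  -1.   0.7] g 1.002
[0.0, -0.0, 0.0] [0.0185, 0.0109, -0.0009] |d| 0.021
```

step_arm(
  plan=[
    [[0, 0, 0], [0.0185, 0.0109, 0], 0],
    [[0, 0, 0], [0.0185, 0.0109, 0], 0],
    [[0, 0, 0], [0.0185, 0.0109, 0.03], 0],
    [[0, 0, 0], [0.0185, 0.0109, 0.08], 0],
    [[0, 0, 0], [0.0185, 0.0109, 0.106], 0],
    [[0, 0, 0], [0.0185, 0.0109, 0.106], 255],
    [[0, 0, 0], [0.0185, 0.0109, 0.106], 255],
    [[0, 0, 0], [0.0185, 0.0109, 0.106], 255],
    [[0, 0, 0], [0.0185, 0.0109, 0.106], 255],
    [[0, 0, 0], [0.0185, 0.0109, 0.106], 255],
  ],
)

```text
time: 20.75
position: [0.611, 0.3489, 0.0457]
tool_rot: [1.744, 2.611, 0.003]
ft_force: [-1.1, -1.4, 5.4]
grip_width: 0.737
```

Run:
```python
from pl import *
s=q()
b=B[3][0]
json.dump([[b[0],b[1],.043],down(b[2]).tolist()],open('cmd.json','w'))
x,y=slot(-3,37)
plan((b[0],b[1],.15,b[2]),(x,y,.15,A))
```

```text
20.75 [0.611  0.3489 0.0457] [1.7443 2.6106 0.0032] F [-1.1 -1.4  5.4] g 0.737
[0.0, 0.0, 0.0] [-0.0, 0.0, -0.107] |d| 0.107
[0.0, -0.0, 0.558] [-0.3938, -0.1886, -0.107] |d| 0.45
```

Run:
```python
from pl import *
json.dump([[.611,.3489,.0457],down(B[3][0][2]).tolist()],open('cmd.json','w'))
x,y=slot(-3,37)
plan((x,y,.15,A))
```

```text
[0.0, -0.0, 0.558] [-0.3901, -0.1901, -0.1043] |d| 0.446
```

step_arm(
  plan=[
    [[0, 0, 0], [0, 0, -0.045], 255],
    [[0, 0, 0], [0, 0, -0.104], 255],
    [[0, 0, 0.08], [-0.053, -0.0255, -0.104], 255],
    [[0, 0, 0.16], [-0.106, -0.051, -0.104], 255],
    [[0, 0, 0.24], [-0.159, -0.0765, -0.104], 255],
    [[0, 0, 0.32], [-0.212, -0.102, -0.104], 255],
    [[0, 0, 0.4], [-0.265, -0.1275, -0.104], 255],
    [[0, 0, 0.48], [-0.318, -0.153, -0.104], 255],
    [[0, 0, 0.558], [-0.371, -0.178, -0.104], 255],
    [[0, 0, 0.558], [-0.394, -0.189, -0.104], 255],
  ],
)

```text
time: 22.0
position: [0.5853, -0.0931, 0.1474]
tool_rot: [2.402, 2.022, -0.003]
ft_force: [-0.3, 0.4, -1.7]
grip_width: 0.732
```

Run:
```python
from pl import *
ctrl.get_image("top");ctrl.get_image("top");
s=q(); ctrl.get_image("top");ctrl.get_image("top"); s=q(); print(totray(s['position']))
```

```text
22.1 [ 0.5854 -0.0929  0.1473] [ 2.4029  2.0219 -0.0034] F [-0.2  1.1 -2.4] g 0.733
22.2 [ 0.586  -0.0871  0.1476] [-2.3965e+00 -2.0301e+00 -7.0000e-04] F [-0.2  0.8 -1.2] g 0.733
[-1.30410705 34.4355859 ]
```

Run:
```python
from pl import *
s=q();json.dump([s['position'].tolist(),down(A).tolist()],open('cmd.json','w')); print(totray(s['position']))
x,y=slot(-3,37); x2,y2=slot(-3,48.5)
plan((x,y,.055,A),(x2,y2,.055,A))
```

```text
22.2 [ 0.586  -0.0871  0.1476] [-2.3965e+00 -2.0301e+00 -7.0000e-04] F [-0.2  0.8 -1.2] g 0.733
[-1.30410705 34.4355859 ]
[0.0, 0.0, 0.0] [0.0026, -0.0017, 0.0926] |d| 0.093
[0.0, 0.0, 0.0] [0.0141, -0.0017, 0.0926] |d| 0.094
```

step_arm(
  plan=[
    [[0, 0, 0], [0.0026, -0.0017, 0.03], 255],
    [[0, 0, 0], [0.0026, -0.0017, 0.06], 255],
    [[0, 0, 0], [0.0026, -0.0017, 0.08], 255],
    [[0, 0, 0], [0.0026, -0.0017, 0.087], 255],
    [[0, 0, 0], [0.0026, -0.0017, 0.091], 255],
    [[0, 0, 0], [0.006, -0.0017, 0.091], 255],
    [[0, 0, 0], [0.009, -0.0017, 0.091], 255],
    [[0, 0, 0], [0.012, -0.0017, 0.091], 255],
    [[0, 0, 0], [0.0141, -0.0017, 0.091], 255],
    [[0, 0, 0], [0.0141, -0.0017, 0.091], 255],
  ],
)

```text
time: 23.45
position: [0.5866, -0.081, 0.0577]
tool_rot: [2.397, 2.02, -0.01]
ft_force: [-2.4, -11.5, 2.7]
grip_width: 0.73
```

Run:
```python
from pl import *
for i in range(2): ctrl.get_image("top")
s=q(); print(totray(s['position']))
x,y=slot(-3,48.5); json.dump([[x,y,.0566],down(A).tolist()],open('cmd.json','w'))
b=B[6][0]; print(b)
plan((x,y,.15,A),(b[0],b[1],.15,b[2]))
```

```text
23.55 [ 0.5866 -0.081   0.0577] [ 2.3975  2.0203 -0.0094] F [ -3.6 -12.5   2.8] g 0.736
[-1.75609788 40.54644271]
[ 0.37340964  0.32530494 -0.08548414]
[0.0, 0.0, 0.0] [-0.0, 0.0, -0.0934] |d| 0.093
[-0.0, 0.0, -0.08] [0.3578, -0.2758, -0.0934] |d| 0.461
```

step_arm(
  plan=[
    [[0, 0, 0], [0, 0, 0], 0],
    [[0, 0, 0], [0, 0, 0], 0],
    [[0, 0, 0], [0, 0, -0.045], 0],
    [[0, 0, 0], [0, 0, -0.0934], 0],
    [[0, 0, -0.01], [0.045, -0.0345, -0.0934], 0],
    [[0, 0, -0.02], [0.09, -0.069, -0.0934], 0],
    [[0, 0, -0.03], [0.135, -0.104, -0.0934], 0],
    [[0, 0, -0.04], [0.18, -0.139, -0.0934], 0],
    [[0, 0, -0.05], [0.225, -0.1735, -0.0934], 0],
    [[0, 0, -0.06], [0.265, -0.2045, -0.0934], 0],
  ],
)

```text
time: 24.8
position: [0.4271, 0.2243, 0.1505]
tool_rot: [2.331, 2.105, 0.002]
ft_force: [1.4, 0.4, -0.1]
grip_width: 0.997
```

Run:
```python
from look import *
s=q(); D=look()
for n in("top","side"): save(n,"b5"+n,None,1.4,im=D[n,'im'])
boxes(D); s=q()
json.dump
```

```text
[ 0.5816533  -0.12129209 -0.16503157] [-0.68  0.43  0.27  0.54  1.36  0.19 -0.37 -0.17  0.07 -0.3   0.13 -0.57
  0.34 -0.97 -1.2   1.51]
24.8 [0.4271 0.2243 0.1505] [2.3313e+00 2.1049e+00 2.1000e-03] F [ 1.4  0.4 -0.1] g 0.997
[0.3606 0.2169 0.1306] 0.291 2 [184. 263.]
[ 0.5938 -0.043  -0.1187] 0.118 1 [275. 179.]
[0.7221 0.3283 0.1021] 0.18 2 [145. 134.]
[ 0.5871 -0.0787 -0.1394] 0.054 1 [290. 180.]
[ 0.6044  0.0305 -0.1597] 0.098 1 [250. 177.]
[ 0.5982 -0.0053 -0.1206] 0.865 2 [261. 179.]
25.0 [0.428  0.223  0.1503] [2.3299e+00 2.1063e+00 1.0000e-03] F [ 0.6  0.4 -0.4] g 0.998Traceback (most recent call last):
  File "<stdin>", line 5, in <module>
NameError: name 'json' is not defined. Did you forget to import 'json'?
```

View pics/b5top.png

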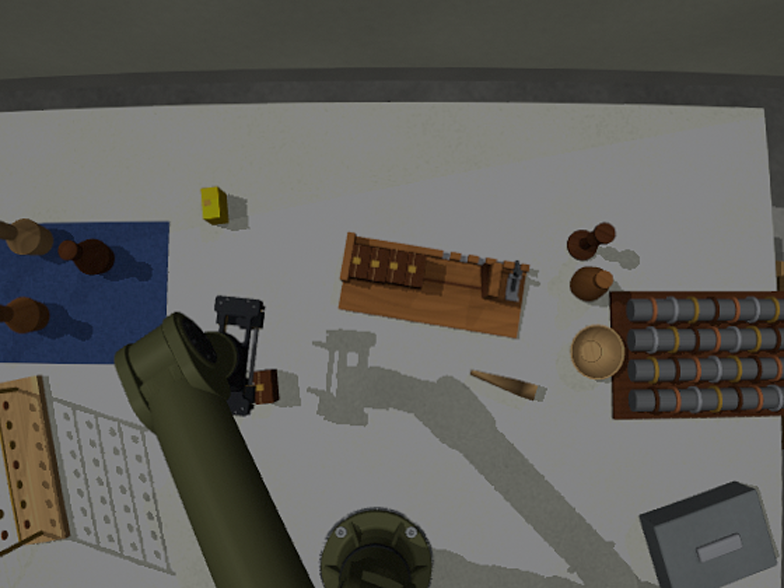

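View pics/b5side.png

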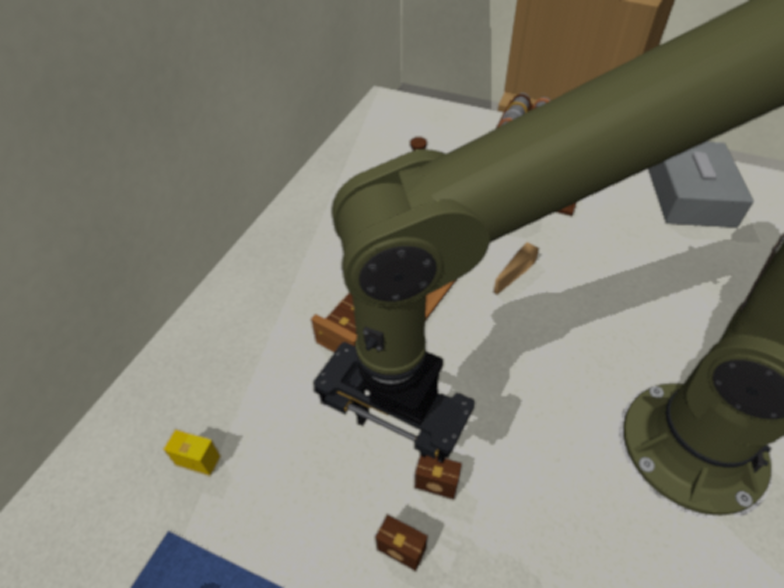

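Run:
```python
from pl import *
s=q(); json.dump([s['position'].tolist(),s['tool_rot'].tolist()],open('cmd.json','w'))
b=B[6][0]
plan((b[0],b[1],.15,b[2]),(b[0],b[1],.043,b[2]))
```

```text
25.0 [0.428  0.223  0.1503] [2.3299e+00 2.1063e+00 1.0000e-03] F [ 0.6  0.4 -0.4] g 0.998
[0.001, 0.0, -0.015] [0.0963, -0.0646, 0.0002] |d| 0.116
[0.001, 0.0, -0.015] [0.0963, -0.0647, 0.1072] |d| 0.158
```

step_arm(
  plan=[
    [[0, 0, -0.008], [0.045, -0.03, 0], 0],
    [[0, 0, -0.015], [0.09, -0.0604, 0], 0],
    [[0, 0, -0.015], [0.0963, -0.0647, 0], 0],
    [[0, 0, -0.015], [0.0963, -0.0647, 0.03], 0],
    [[0, 0, -0.015], [0.0963, -0.0647, 0.08], 0],
    [[0, 0, -0.015], [0.0963, -0.0647, 0.107], 0],
    [[0, 0, -0.015], [0.0963, -0.0647, 0.107], 255],
    [[0, 0, -0.015], [0.0963, -0.0647, 0.107], 255],
    [[0, 0, -0.015], [0.0963, -0.0647, 0.107], 255],
    [[0, 0, -0.015], [0.0963, -0.0647, 0.107], 255],
  ],
)

```text
time: 26.25
position: [0.3754, 0.3243, 0.0444]
tool_rot: [2.319, 2.118, 0.003]
ft_force: [-0.5, -1.2, 5.1]
grip_width: 0.731
```

Run:
```python
from pl import *
s=q()
b=B[6][0]; print(b)
x,y=slot(-3,1)
plan((b[0],b[1],.15,b[2]),(x,y,.15,A))
```

```text
26.25 [0.3754 0.3243 0.0444] [2.3188 2.118  0.0033] F [-0.5 -1.2  5.1] g 0.731
[ 0.37340964  0.32530494 -0.08548414]
[-0.0, 0.0, -0.0] [0.0, 0.0, -0.107] |d| 0.107
[-0.0, 0.0, 0.079] [-0.4259, 0.2428, -0.1069] |d| 0.502
```

step_arm(
  plan=[
    [[0, 0, 0], [0, 0, -0.05], 255],
    [[0, 0, 0], [0, 0, -0.107], 255],
    [[0, 0, 0.01], [-0.0532, 0.0303, -0.107], 255],
    [[0, 0, 0.02], [-0.1065, 0.0607, -0.107], 255],
    [[0, 0, 0.03], [-0.1597, 0.091, -0.107], 255],
    [[0, 0, 0.04], [-0.213, 0.1214, -0.107], 255],
    [[0, 0, 0.05], [-0.2662, 0.1517, -0.107], 255],
    [[0, 0, 0.06], [-0.3194, 0.1821, -0.107], 255],
    [[0, 0, 0.07], [-0.3727, 0.2125, -0.107], 255],
    [[0, 0, 0.079], [-0.4259, 0.2428, -0.107], 255],
  ],
)

```text
time: 27.5
position: [0.5785, -0.1241, 0.1504]
tool_rot: [2.401, 2.025, 0.0]
ft_force: [1.0, 0.7, -0.9]
grip_width: 0.733
```

Run:
```python
from pl import *
for i in range(4): ctrl.get_image("top")
s=q(); print(totray(s['position']))
x,y=slot(-3,1);x2,y2=slot(-3,12)
plan((x,y,.0555,A),(x2,y2,.0555,A))
```

```text
27.7 [ 0.5777 -0.1235  0.1496] [-2.4033e+00 -2.0213e+00  1.0000e-04] F [-1.   1.  -1.4] g 0.734
[-3.53653527 -2.86793173]
[-0.0, 0.0, 0.0] [0.0001, 0.0, 0.0945] |d| 0.095
[-0.0, 0.0, 0.0] [0.0111, 0.0, 0.0945] |d| 0.095
```

step_arm(
  plan=[
    [[0, 0, 0], [0, 0, 0.03], 255],
    [[0, 0, 0], [0, 0, 0.06], 255],
    [[0, 0, 0], [0, 0, 0.083], 255],
    [[0, 0, 0], [0, 0, 0.09], 255],
    [[0, 0, 0], [0, 0, 0.0945], 255],
    [[0, 0, 0], [0.0035, 0, 0.0945], 255],
    [[0, 0, 0], [0.007, 0, 0.0945], 255],
    [[0, 0, 0], [0.0105, 0, 0.0945], 255],
    [[0, 0, 0], [0.0135, 0, 0.0945], 255],
    [[0, 0, 0], [0.0135, 0, 0.0945], 255],
  ],
)

```text
time: 28.95
position: [0.5797, -0.1145, 0.0564]
tool_rot: [2.399, 2.02, -0.009]
ft_force: [-3.4, -10.1, 4.0]
grip_width: 0.735
```

Run:
```python
from pl import *
for i in range(2): ctrl.get_image("top")
s=q(); print(totray(s['position']))
save("side","b5p",(220,130,380,265),4)
```

```text
29.05 [ 0.5797 -0.1145  0.0564] [ 2.3996  2.0197 -0.0085] F [ -3.4 -10.4   3.1] g 0.734
[-3.04921842  6.37907143]
```

View pics/b5p.png

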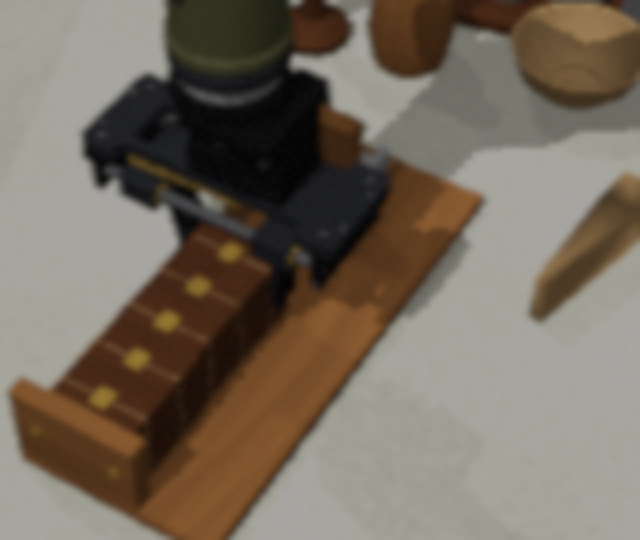

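Run:
```python
from pl import *
x,y=slot(-3,10.7); json.dump([[x,y,.0555],down(A).tolist()],open('cmd.json','w'))
b=B[1][0]
plan((b[0]+.03,b[1]-.04,.15,.12))
```

```text
[0.0, 0.0, -0.285] [0.2524, -0.2344, -0.0945] |d| 0.357
```

step_arm(
  plan=[
    [[0, 0, 0], [0, 0, 0], 0],
    [[0, 0, 0], [0, 0, 0], 0],
    [[0, 0, 0], [0, 0, -0.045], 0],
    [[0, 0, 0], [0, 0, -0.0945], 0],
    [[0, 0, -0.05], [0.042, -0.039, -0.0945], 0],
    [[0, 0, -0.1], [0.084, -0.078, -0.0945], 0],
    [[0, 0, -0.15], [0.126, -0.117, -0.0945], 0],
    [[0, 0, -0.2], [0.168, -0.156, -0.0945], 0],
    [[0, 0, -0.25], [0.21, -0.195, -0.0945], 0],
    [[0, 0, -0.285], [0.2524, -0.2344, -0.0945], 0],
  ],
)

```text
time: 30.35
position: [0.3903, 0.1818, 0.1502]
tool_rot: [2.085, 2.348, 0.001]
ft_force: [1.3, 1.2, 1.1]
grip_width: 0.997
```

Run:
```python
from look import *
from pl import base,plan,json
D=look()
for n in("side",): save(n,"b6"+n,None,1.4,im=D[n,'im'])
o=boxes(D); 
for i in range(2): ctrl.get_image("top")
s=q()
json.dump([s['position'].tolist(),s['tool_rot'].tolist()],open('cmd.json','w'))
plan((.3607,.2172,.15,.12))
plan((.3607,.2172,.043,.12))
```

```text
[ 0.5816533  -0.12129209 -0.16503157] [-0.68  0.43  0.27  0.54  1.36  0.19 -0.37 -0.17  0.07 -0.3   0.13 -0.57
  0.34 -0.97 -1.2   1.51]
[ 0.5807 -0.1144 -0.1721] 0.678 2 [301. 184.]
[ 0.5879 -0.0777 -0.1669] 0.655 2 [286. 180.]
[ 0.5951 -0.0431 -0.1679] 0.654 2 [275. 177.]
[ 0.6047  0.0283 -0.1615] 0.76 2 [250. 176.]
[0.722  0.3284 0.1142] 0.145 2 [146. 135.]
[ 0.5743 -0.2719 -0.7961] 0.78 1 [365. 188.]
30.65 [0.3921 0.1789 0.1501] [2.0896e+00 2.3453e+00 2.0000e-04] F [ 0.5 -1.1  0.1] g 0.999
[0.0, 0.0, -0.005] [0.0417, -0.0268, 0.0001] |d| 0.05
[0.0, 0.0, 0.0] [0.0, -0.0, 0.107] |d| 0.107
```

View pics/b6side.png

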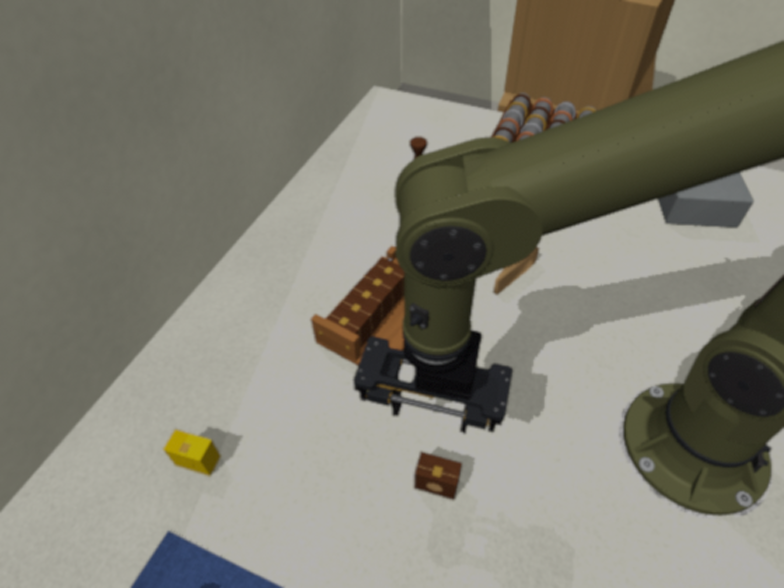

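step_arm(
  plan=[
    [[0, 0, -0.005], [0.0417, -0.0268, 0], 0],
    [[0, 0, -0.005], [0.0417, -0.0268, 0], 0],
    [[0, 0, -0.005], [0.0417, -0.0268, 0], 0],
    [[0, 0, -0.005], [0.0417, -0.0268, 0.04], 0],
    [[0, 0, -0.005], [0.0417, -0.0268, 0.085], 0],
    [[0, 0, -0.005], [0.0417, -0.0268, 0.107], 0],
    [[0, 0, -0.005], [0.0417, -0.0268, 0.107], 0],
    [[0, 0, -0.005], [0.0417, -0.0268, 0.107], 0],
    [[0, 0, -0.005], [0.0417, -0.0268, 0.107], 0],
    [[0, 0, -0.005], [0.0417, -0.0268, 0.107], 0],
  ],
)

```text
time: 31.9
position: [0.361, 0.2178, 0.0438]
tool_rot: [2.082, 2.35, 0.002]
ft_force: [-0.6, -0.7, 0.1]
grip_width: 1.001
```

Run:
```python
from pl import *
s=q(); print(s['joint_positions'].round(2))
for n in("side",): save(n,"b6g"+n,(220,220,420,370),4)
```

```text
31.9 [0.361  0.2178 0.0438] [2.0824e+00 2.3500e+00 1.7000e-03] F [-0.6 -0.7  0.1] g 1.001
[ 0.45  0.13 -1.08  2.17  0.15  0.91 -0.6 ]
```

View pics/b6gside.png

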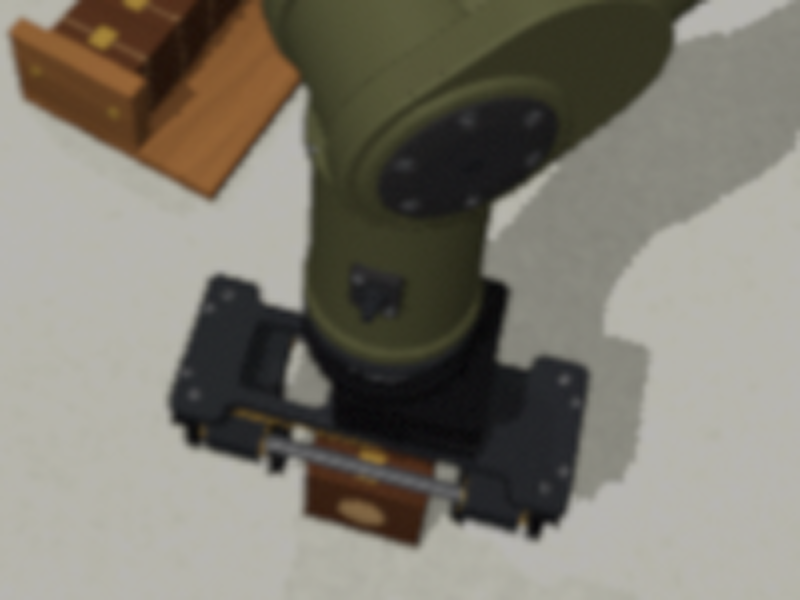

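Run:
```python
from pl import *
b=(.3607,.2172,.15,.119)
x,y=slot(-3,-40)
plan(b,(x,y,.15,A))
```

```text
[0.0, 0.0, 0.001] [0.0, 0.0, -0.107] |d| 0.107
[0.0, 0.0, 0.285] [-0.4001, 0.1647, -0.1069] |d| 0.446
```

step_arm(
  plan=[
    [[0, 0, 0], [0, 0, 0], 255],
    [[0, 0, 0], [0, 0, 0], 255],
    [[0, 0, 0], [0, 0, 0], 255],
    [[0, 0, 0], [0, 0, 0], 255],
    [[0, 0, 0], [0, 0, 0], 255],
    [[0, 0, 0], [0, 0, -0.01], 255],
    [[0, 0, 0], [0, 0, -0.03], 255],
    [[0, 0, 0], [0, 0, -0.07], 255],
    [[0, 0, 0], [0, 0, -0.107], 255],
    [[0, 0, 0], [0, 0, -0.107], 255],
  ],
)

```text
time: 33.2
position: [0.3621, 0.2186, 0.1527]
tool_rot: [2.08, 2.348, 0.007]
ft_force: [1.0, 0.0, -1.5]
grip_width: 0.736
```

Now travel of (-0.4001, 0.1647) in the tool frame.

step_arm(
  plan=[
    [[0, 0, 0.035], [-0.05, 0.0206, 0], 255],
    [[0, 0, 0.07], [-0.1, 0.0412, 0], 255],
    [[0, 0, 0.105], [-0.15, 0.0618, 0], 255],
    [[0, 0, 0.14], [-0.2, 0.0823, 0], 255],
    [[0, 0, 0.175], [-0.25, 0.1029, 0], 255],
    [[0, 0, 0.21], [-0.3, 0.1235, 0], 255],
    [[0, 0, 0.245], [-0.35, 0.1441, 0], 255],
    [[0, 0, 0.285], [-0.385, 0.1585, 0], 255],
    [[0, 0, 0.285], [-0.4001, 0.1647, 0], 255],
    [[0, 0, 0.285], [-0.4001, 0.1647, 0], 255],
  ],
)

```text
time: 34.45
position: [0.5714, -0.1592, 0.1489]
tool_rot: [-2.394, -2.031, 0.001]
ft_force: [-0.6, 0.9, -0.6]
grip_width: 0.733
```

Run:
```python
from pl import *
for i in range(4): ctrl.get_image("top")
s=q(); print(totray(s['position']))
x,y=slot(-3,-40);x2,y2=slot(-3,-25)
plan((x,y,.0555,A),(x2,y2,.0555,A))
save("side","b6c",(220,100,420,250),4)
```

```text
34.65 [ 0.5715 -0.1573  0.1502] [-2.3924e+00 -2.0355e+00  2.0000e-04] F [-0.6  0.1 -1.2] g 0.734
[ -4.07100384 -37.16469598]
[0.0, 0.0, 0.0] [0.0, -0.0001, 0.0945] |d| 0.095
[0.0, 0.0, 0.0] [0.015, -0.0001, 0.0945] |d| 0.096
```

View pics/b6c.png

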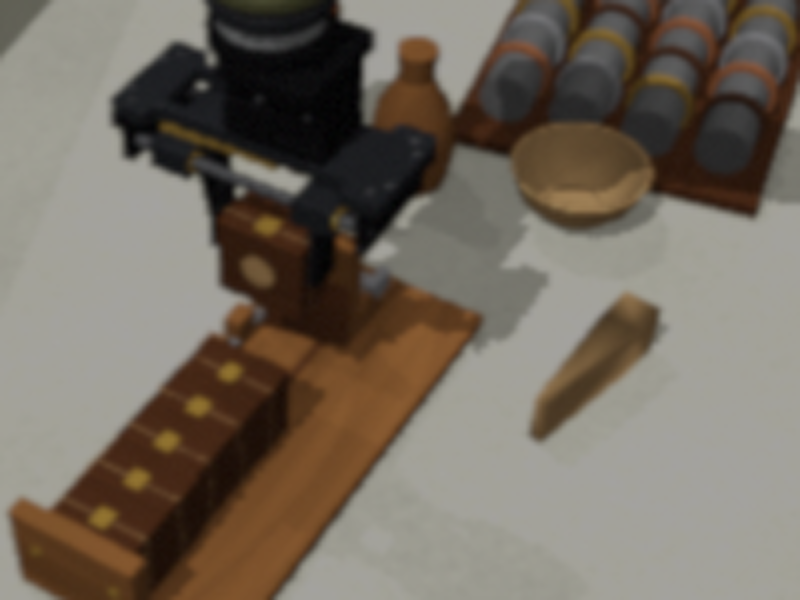

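step_arm(
  plan=[
    [[0, 0, 0], [0, 0, 0.03], 255],
    [[0, 0, 0], [0, 0, 0.06], 255],
    [[0, 0, 0], [0, 0, 0.083], 255],
    [[0, 0, 0], [0, 0, 0.09], 255],
    [[0, 0, 0], [0, 0, 0.0945], 255],
    [[0, 0, 0], [0.004, 0, 0.0945], 255],
    [[0, 0, 0], [0.007, 0, 0.0945], 255],
    [[0, 0, 0], [0.01, 0, 0.0945], 255],
    [[0, 0, 0], [0.013, 0, 0.0945], 255],
    [[0, 0, 0], [0.013, 0, 0.0945], 255],
  ],
)

```text
time: 35.95
position: [0.5741, -0.1482, 0.056]
tool_rot: [2.395, 2.03, -0.002]
ft_force: [-0.0, -4.2, 0.2]
grip_width: 0.734
```

Run:
```python
from pl import *
for i in range(2): ctrl.get_image("top")
s=q(); print(totray(s['position']))
save("side","b6p",(220,130,380,265),4)
```

```text
36.05 [ 0.5742 -0.1482  0.0559] [ 2.3957e+00  2.0299e+00 -1.4000e-03] F [-1.2 -5.1  1.6] g 0.736
[ -2.98154105 -27.75432622]
```

View pics/b6p.png

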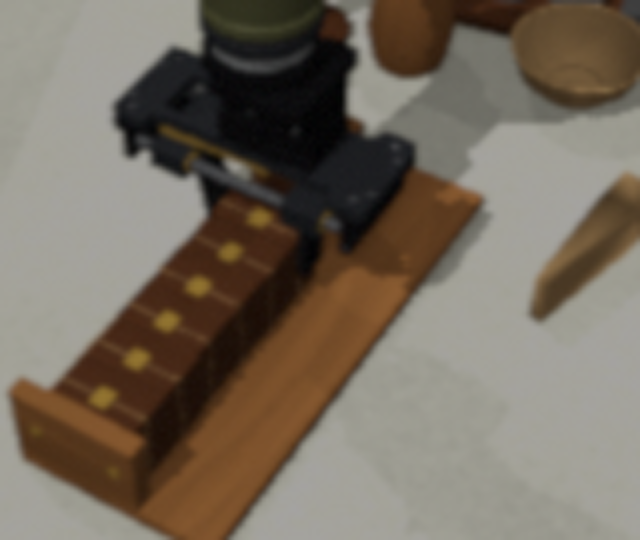

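step_arm(
  plan=[
    [[0, 0, 0], [0.001, 0, 0], 255],
    [[0, 0, 0], [0.002, 0, 0], 255],
    [[0, 0, 0], [0.003, 0, 0], 255],
    [[0, 0, 0], [0.004, 0, 0], 255],
    [[0, 0, 0], [0.005, 0, 0], 255],
    [[0, 0, 0], [0.005, 0, 0], 255],
    [[0, 0, 0], [0.005, 0, 0], 255],
    [[0, 0, 0], [0.005, 0, 0], 0],
    [[0, 0, 0], [0.005, 0, 0], 0],
    [[0, 0, 0], [0.005, 0, 0], 0],
  ],
)

```text
time: 37.35
position: [0.5751, -0.1403, 0.0555]
tool_rot: [-2.394, -2.033, -0.001]
ft_force: [0.2, -0.1, -0.3]
grip_width: 0.963
```

Run:
```python
from pl import *
s=q(); print(totray(s['position']))
json.dump([s['position'].tolist(),s['tool_rot'].tolist()],open('cmd.json','w'))
x,y=slot(-60,-60)
plan((s['position'][0],s['position'][1],.15,A),(.42,.1,.22,A))
```

```text
37.35 [ 0.5751 -0.1403  0.0555] [-2.3939e+00 -2.0332e+00 -1.4000e-03] F [ 0.2 -0.1 -0.3] g 0.963
[ -3.34930878 -19.84315318]
[-0.0, -0.001, 0.002] [0.0001, -0.0, -0.0945] |d| 0.095
[-0.0, -0.001, 0.002] [0.2122, -0.192, -0.1643] |d| 0.33
```

Run:
```python
from pl import *
D=pickle.load(open('d0.pkl','rb'))
a=cv2.resize(D["top","im"][175:225,340:390,::-1],None,fx=8,fy=8,interpolation=cv2.INTER_CUBIC)
b=cv2.resize(D["side","im"][145:195,275:325,::-1],None,fx=8,fy=8,interpolation=cv2.INTER_CUBIC)
cv2.imwrite("pics/knob.png",np.hstack([a,b]))
from scipy.optimize import least_squares
f=lambda u:np.r_[proj('top',u)[0]-[368.8,187.1],proj('side',u)[0]-[300.5,153]]
r=least_squares(f,[.55,-.28,.07]); print(r.x,r.fun, totray(r.x))
print(unproj('top',[[368.8,187.1]],.072),totray(unproj('top',[[368.8,187.1]],.072)[0]))
```

```text
[ 0.59117847 -0.27685368  0.07264147] [ 1.13200739  3.43029577 -3.90179714 -0.35909436] [  34.95194722 -151.88316937]
[[ 0.60059201 -0.2740795   0.072     ]] [  43.78183679 -147.60019048]
```

View pics/knob.png

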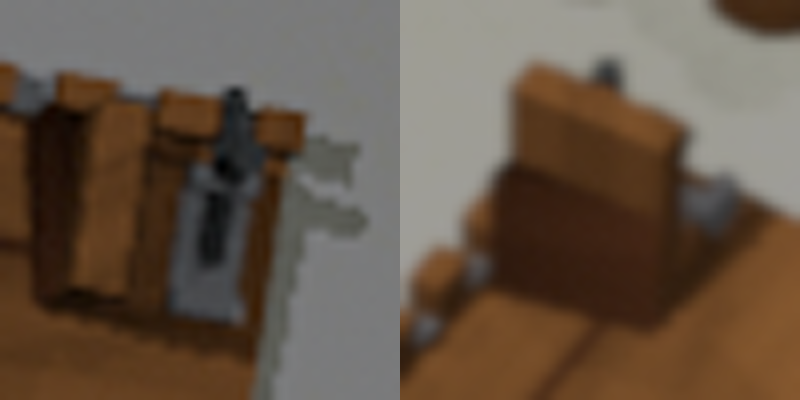

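step_arm(
  plan=[
    [[0, 0, 0], [0, 0, -0.05], 0],
    [[0, 0, 0], [0, 0, -0.095], 0],
    [[0, 0, 0], [0.03, -0.03, -0.105], 0],
    [[0, 0, 0], [0.06, -0.06, -0.115], 0],
    [[0, 0, 0], [0.09, -0.09, -0.125], 0],
    [[0, 0, 0], [0.12, -0.12, -0.135], 0],
    [[0, 0, 0], [0.15, -0.14, -0.145], 0],
    [[0, 0, 0], [0.18, -0.155, -0.155], 0],
    [[0, 0, 0], [0.2, -0.16, -0.164], 0],
    [[0, 0, 0], [0.21, -0.16, -0.164], 0],
  ],
)

```text
time: 38.6
position: [0.4514, 0.0934, 0.2201]
tool_rot: [2.392, 2.034, 0.001]
ft_force: [0.2, -0.7, -0.7]
grip_width: 0.998
```

Run:
```python
from pl import *
for n in("top","side"):
    im=ctrl.get_image(n); save(n,"f"+n,(230,150,400,300) if n=='top' else (215,120,395,255),4,[proj(n,x) for x in trayshapes()] if n=='top' else [],im=im)
for i in range(3): ctrl.get_image("top")
s=q()
```

```text
38.85 [0.4512 0.0906 0.2189] [-2.3965e+00 -2.0301e+00  1.3000e-03] F [-0.4 -0.2 -0.5] g 0.998
```

View pics/ftop.png

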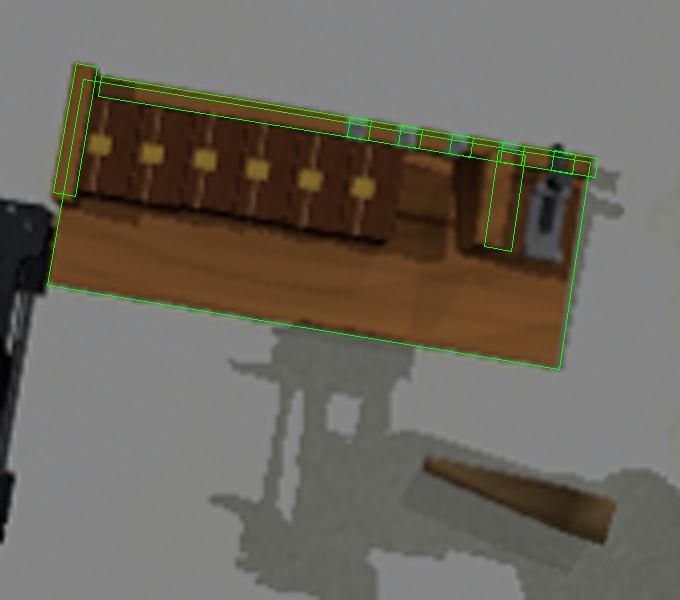

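View pics/fside.png

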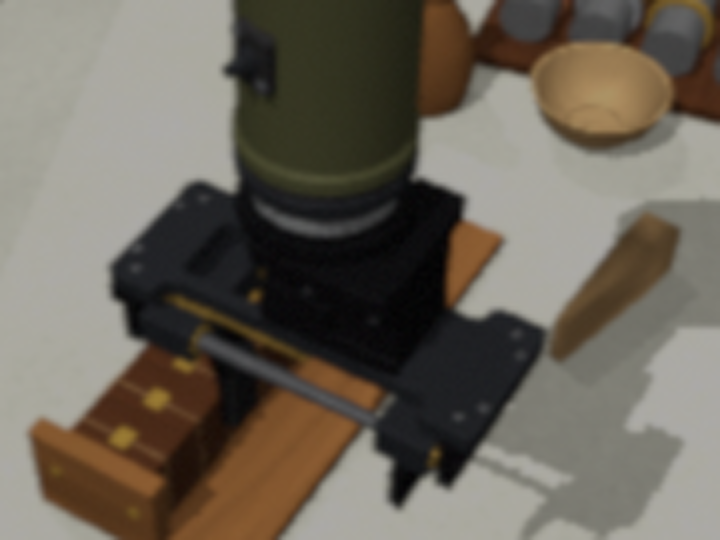

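Run:
```python
from pl import *
for z in(.06,.072): 
    p=unproj('side',[[300.6,153.0]],z)[0]; print(z,p,totray(p))
for uv in([369.4,187],[369,192],[368.5,196],[366.5,200],[366.3,206]):
    for z in (.033,.072): p=unproj('top',[uv],z)[0]; print(uv,z,totray(p))
for x in range(-10,50,10): print(x,proj('top',tw([(x,-159.5,72)])),proj('side',tw([(x,-159.5,72)])),proj('top',tw([(x,-159.5,33)])))
D=pickle.load(open('d0.pkl','rb'))
a=cv2.resize(D["top","im"][180:220,350:385,::-1],None,fx=16,fy=14,interpolation=cv2.INTER_LANCZOS4)
a=cv2.convertScaleAbs(a,alpha=2.2)
cv2.imwrite("pics/knob2.png",a)
```

```text
0.06 [ 0.5847906  -0.29348208  0.06      ] [  31.38263903 -169.3350652 ]
0.072 [ 0.58001836 -0.28049687  0.072     ] [  24.54198254 -157.31028005]
[369.4, 187] 0.033 [  50.79285094 -156.12757731]
[369.4, 187] 0.072 [  44.32022356 -149.16987571]
[369, 192] 0.033 [  36.67690694 -157.07526806]
[369, 192] 0.072 [  30.68371563 -150.08537894]
[368.5, 196] 0.033 [  25.3242007  -157.33732311]
[368.5, 196] 0.072 [  19.71659443 -150.33853352]
[366.5, 200] 0.033 [  13.30216843 -153.44978645]
[366.5, 200] 0.072 [   8.1028803  -146.58303374]
[366.3, 206] 0.033 [  -3.4051925  -155.38004538]
[366.3, 206] 0.072 [  -8.03702929 -148.44773306]
-10 [[370.22932487 207.38523452]] [[311.23698799 156.71742699]] [[367.40556703 208.56836043]]
0 [[370.77275621 203.73503784]] [[308.24537877 155.51006466]] [[367.93328923 205.03963918]]
10 [[371.31418088 200.09033527]] [[305.27243186 154.31033575]] [[368.45917723 201.51598997]]
20 [[371.8535826  196.45126626]] [[302.31798743 153.11817386]] [[368.98321611 197.99753892]]
30 [[372.39094524 192.81796906]] [[299.38188728 151.93351327]] [[369.50539106 194.48441117]]
40 [[372.92625282 189.19058079]] [[296.46397482 150.75628897]] [[370.02568743 190.97673083]]
```

View pics/knob2.png

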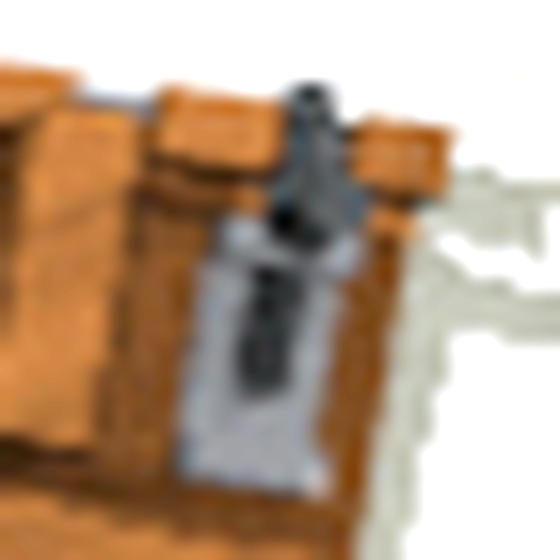

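Run:
```python
from pl import *
for nm,uv in(("cand",(416,175)),("vase base",(419,203)),("bowl",(427,251))):
    p=unproj('top',[uv],.01)[0]; print(nm,p.round(3),totray(p).round(0))
for nm,uv in(("cand",(299,138)),("vase",(322,141)),("bowl",(365,150))):
    p=unproj('side',[uv],.01)[0]; print(nm,p.round(3),totray(p).round(0))
print(slot(26,-157),slot(26,-157+34))
p,r=[.4512,.0906,.2189],down(A).tolist()
json.dump([p,r],open('cmd.json','w'))
x,y=slot(26,-157); plan((x,y,.16,A))
plan((x,y,.054,A))
```

```text
cand [ 0.644 -0.424  0.01 ] [ 111. -288.]
vase base [ 0.563 -0.431  0.01 ] [  33. -308.]
bowl [ 0.426 -0.45   0.01 ] [ -99. -350.]
cand [ 0.637 -0.415  0.01 ] [ 102. -281.]
vase [ 0.562 -0.429  0.01 ] [  31. -307.]
bowl [ 0.42  -0.439  0.01 ] [-107. -340.]
(np.float64(0.5815075384993419), np.float64(-0.28043032934971046)) (np.float64(0.587093176686564), np.float64(-0.2468922816122311))
[0.0, 0.0, 0.0] [-0.3446, 0.1895, 0.0589] |d| 0.398
[0.0, 0.0, 0.0] [0.0, -0.0, 0.106] |d| 0.106
```

step_arm(
  plan=[
    [[0, 0, 0], [-0.05, 0.0275, 0], 138],
    [[0, 0, 0], [-0.1, 0.055, 0], 138],
    [[0, 0, 0], [-0.15, 0.0825, 0], 138],
    [[0, 0, 0], [-0.2, 0.11, 0], 138],
    [[0, 0, 0], [-0.25, 0.1375, 0.02], 138],
    [[0, 0, 0], [-0.3, 0.165, 0.04], 138],
    [[0, 0, 0], [-0.335, 0.184, 0.0589], 138],
    [[0, 0, 0], [-0.3446, 0.1895, 0.0589], 138],
    [[0, 0, 0], [-0.3446, 0.1895, 0.0589], 138],
    [[0, 0, 0], [-0.3446, 0.1895, 0.0589], 138],
  ],
)

```text
time: 40.1
position: [0.5825, -0.2775, 0.1616]
tool_rot: [2.393, 2.034, 0.001]
ft_force: [0.3, 1.1, 0.2]
grip_width: 0.462
```

Run:
```python
from pl import *
for i in range(2): ctrl.get_image("top")
s=q(); print(totray(s['position']))
for n in("side","top"): save(n,"k"+n,(260,110,400,220) if n=='side' else (320,140,430,250),5)
```

```text
40.2 [ 0.5825 -0.2777  0.1618] [2.3925e+00 2.0341e+00 7.0000e-04] F [0.4 0.4 0.6] g 0.461
[  26.50351963 -154.11759916]
```

View pics/kside.png

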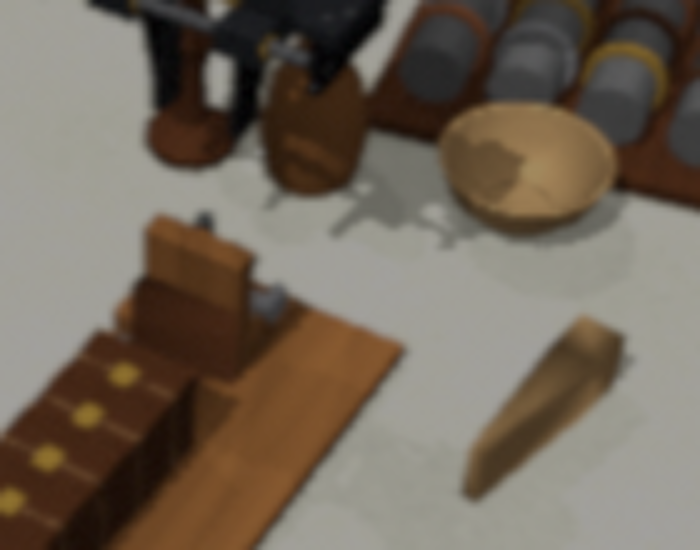

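Run:
```python
from pl import *
s=q(); p=s['position']
print(proj('side',[p[0],p[1],.072]), proj('side',[*slot(26,-157),.072]),proj('top',[p[0],p[1],.072]))
json.dump([p.tolist(),down(A).tolist()],open('cmd.json','w'))
x,y=slot(26,-157)
plan((x,y,.054,A))
# camera vs robot check: where fingertips should be in side
Rm=R.from_rotvec(s['tool_rot']).as_matrix()
for sg in(-1,1): print('tip',proj('side',p+Rm@[0,sg*.0205,.014]),proj('top',p+Rm@[0,sg*.0205,.014]))
```

```text
40.3 [ 0.5823 -0.2783  0.1616] [2.3932e+00 2.0332e+00 2.0000e-04] F [-0.1  0.1  0.6] g 0.46
[[299.59185124 153.26086625]] [[300.11745181 152.88658088]] [[370.47891264 193.81706605]]
[0.0, 0.0, 0.0] [-0.0022, -0.0005, 0.1076] |d| 0.108
tip [[306.52808871 134.98538885]] [[375.3923231  198.29572541]]
tip [[293.82809729 130.14505171]] [[377.69093031 182.33759744]]
```

View pics/ktop.png

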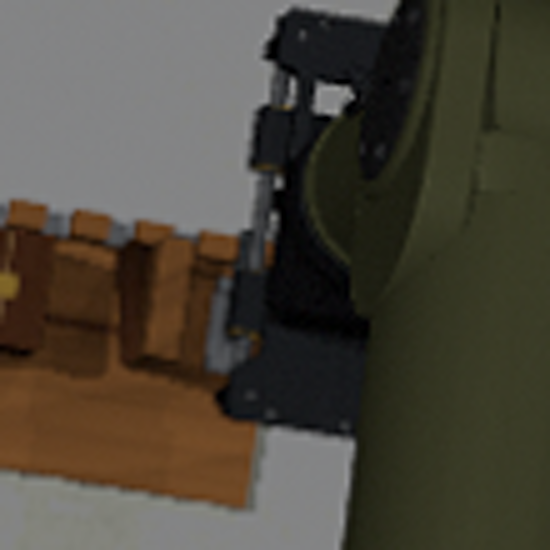

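step_arm(
  plan=[
    [[0, 0, 0], [-0.002, 0, 0.02], 138],
    [[0, 0, 0], [-0.002, 0, 0.05], 138],
    [[0, 0, 0], [-0.002, 0, 0.075], 138],
    [[0, 0, 0], [-0.002, 0, 0.095], 138],
    [[0, 0, 0], [-0.002, 0, 0.107], 138],
    [[0, 0, 0], [-0.002, 0, 0.107], 255],
    [[0, 0, 0], [-0.002, 0, 0.107], 255],
    [[0, 0, 0], [-0.002, 0, 0.107], 255],
    [[0, 0, 0], [-0.002, 0, 0.107], 255],
    [[0, 0, 0], [-0.002, 0, 0.107], 255],
  ],
  squeeze=15,
)

```text
time: 41.55
position: [0.5817, -0.2816, 0.0545]
tool_rot: [2.396, 2.032, -0.001]
ft_force: [-2.9, 0.2, 5.4]
grip_width: 0.131
```

Run:
```python
from pl import *
for i in range(2): ctrl.get_image("top")
s=q(); print(totray(s['position']), s['grip_width']*87)
for n in("side",): save(n,"k2"+n,(260,110,400,220) if n=='side' else (320,140,430,250),5)
```

```text
41.65 [ 0.5817 -0.2816  0.0545] [ 2.3956e+00  2.0316e+00 -6.0000e-04] F [-1.8  0.6  5.1] g 0.135
[  26.38929581 -158.08169036] 11.761640341522082
```

View pics/k2side.png

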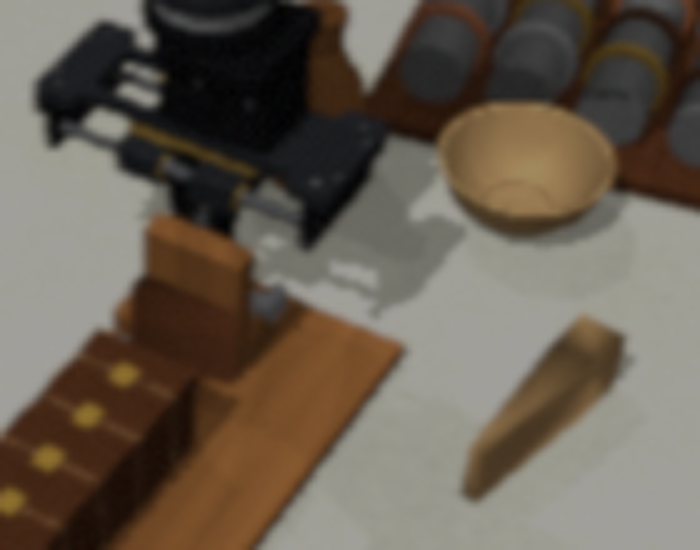

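step_arm(
  plan=[
    [[0, 0, 0], [0, -0.004, 0], 255],
    [[0, 0, 0], [0, -0.008, 0], 255],
    [[0, 0, 0], [0, -0.012, 0], 255],
    [[0, 0, 0], [0, -0.016, 0], 255],
    [[0, 0, 0], [0, -0.02, 0], 255],
    [[0, 0, 0], [0, -0.024, 0], 255],
    [[0, 0, 0], [0, -0.0275, 0], 255],
    [[0, 0, 0], [0, -0.0275, 0], 255],
    [[0, 0, 0], [0, -0.0275, 0], 255],
    [[0, 0, 0], [0, -0.0275, 0], 255],
  ],
  squeeze=30,
)

```text
time: 42.95
position: [0.5558, -0.2772, 0.0545]
tool_rot: [2.394, 2.03, 0.002]
ft_force: [4.9, -1.3, 6.0]
grip_width: 0.126
```

Run:
```python
from pl import *
s=q(); print(totray(s['position']), s['grip_width']*87)
for n in("side",): save(n,"k3"+n,(260,110,400,220) if n=='side' else (320,140,430,250),5)
```

```text
42.95 [ 0.5558 -0.2772  0.0545] [2.3939 2.0304 0.0024] F [ 4.9 -1.3  6. ] g 0.126
[ 1.42946103e-01 -1.58054568e+02] 10.921258191984936
```

View pics/k3side.png

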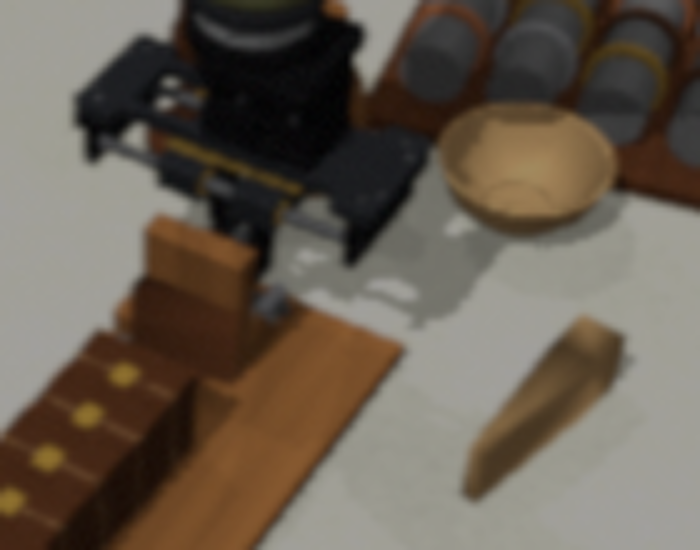

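step_arm(
  plan=[
    [[0, 0, 0], [0, 0.001, 0], 255],
    [[0, 0, 0], [0.005, 0.001, 0], 255],
    [[0, 0, 0], [0.01, 0.001, 0], 255],
    [[0, 0, 0], [0.015, 0.001, 0], 255],
    [[0, 0, 0], [0.02, 0.001, 0], 255],
    [[0, 0, 0], [0.025, 0.001, 0], 255],
    [[0, 0, 0], [0.03, 0.001, 0], 255],
    [[0, 0, 0], [0.034, 0.001, 0], 255],
    [[0, 0, 0], [0.036, 0.001, 0], 255],
    [[0, 0, 0], [0.036, 0.001, 0], 255],
  ],
  squeeze=40,
)

```text
time: 44.25
position: [0.5615, -0.2437, 0.0545]
tool_rot: [2.395, 2.029, -0.002]
ft_force: [2.7, -3.4, 6.4]
grip_width: 0.125
```

Run:
```python
from pl import *
for i in range(3): ctrl.get_image("top")
s=q(); print(totray(s['position']), s['grip_width']*87)
for n in("side","top"): save(n,"k4"+n,(240,110,380,220) if n=='side' else (300,140,410,250),5)
```

```text
44.4 [ 0.5615 -0.2437  0.0545] [ 2.3950e+00  2.0288e+00 -2.0000e-03] F [ 2.4 -3.4  7.1] g 0.123
[   0.25650465 -124.0080156 ] 10.703488792270855
```

View pics/k4side.png

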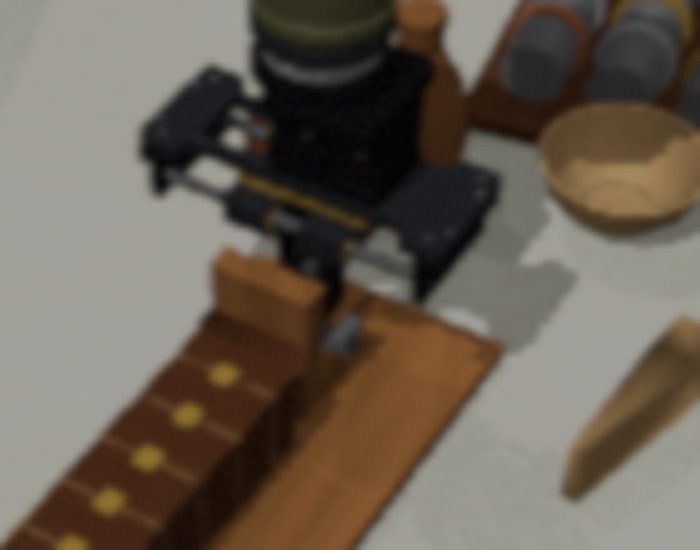

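View pics/k4top.png

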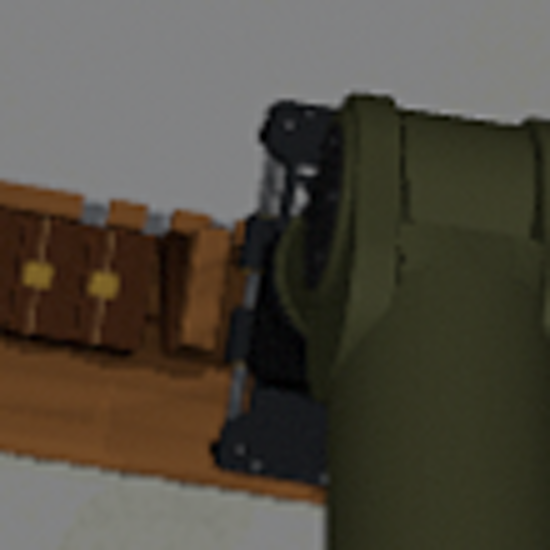

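step_arm(
  plan=[
    [[0, 0, 0], [0, 0.002, 0], 255],
    [[0, 0, 0], [0, 0.004, 0], 255],
    [[0, 0, 0], [0, 0.006, 0], 255],
    [[0, 0, 0], [0, 0.008, 0], 255],
    [[0, 0, 0], [0, 0.01, 0], 255],
    [[0, 0, 0], [0, 0.012, 0], 255],
    [[0, 0, 0], [0, 0.014, 0], 255],
    [[0, 0, 0], [0, 0.014, 0], 255],
    [[0, 0, 0], [0, 0.014, 0], 255],
    [[0, 0, 0], [0, 0.014, 0], 255],
  ],
)

```text
time: 45.75
position: [0.5736, -0.2457, 0.0544]
tool_rot: [-2.397, -2.03, 0.006]
ft_force: [-2.6, -2.8, 10.2]
grip_width: 0.126
```

Run:
```python
from pl import *
s=q(); print(totray(s['position']), s['grip_width']*87)
```

```text
45.75 [ 0.5736 -0.2457  0.0544] [-2.3971 -2.0303  0.0063] F [-2.6 -2.8 10.2] g 0.126
[  12.50403174 -124.03696322] 10.920336421999629
```

step_arm(
  plan=[
    [[0, 0, 0], [0, 0.002, 0], 255],
    [[0, 0, 0], [0, 0.004, 0], 255],
    [[0, 0, 0], [0, 0.006, 0], 255],
    [[0, 0, 0], [0, 0.008, 0], 255],
    [[0, 0, 0], [0, 0.01, 0], 255],
    [[0, 0, 0], [0, 0.012, 0], 255],
    [[0, 0, 0], [0, 0.014, 0], 255],
    [[0, 0, 0], [0, 0.016, 0], 255],
    [[0, 0, 0], [0, 0.016, 0], 255],
    [[0, 0, 0], [0, 0.016, 0], 255],
  ],
)

```text
time: 47.0
position: [0.5875, -0.2481, 0.0543]
tool_rot: [-2.395, -2.028, 0.011]
ft_force: [-6.5, -1.8, 14.0]
grip_width: 0.128
```

Run:
```python
from pl import *
s=q(); print(totray(s['position']), s['grip_width']*87)
for n in("side","top"): save(n,"k5"+n,(240,110,380,220) if n=='side' else (300,140,410,250),5)
```

```text
47.0 [ 0.5875 -0.2481  0.0543] [-2.3948 -2.0281  0.0109] F [-6.5 -1.8 14. ] g 0.128
[  26.60761949 -124.0853463 ] 11.110591146939155
```

View pics/k5top.png

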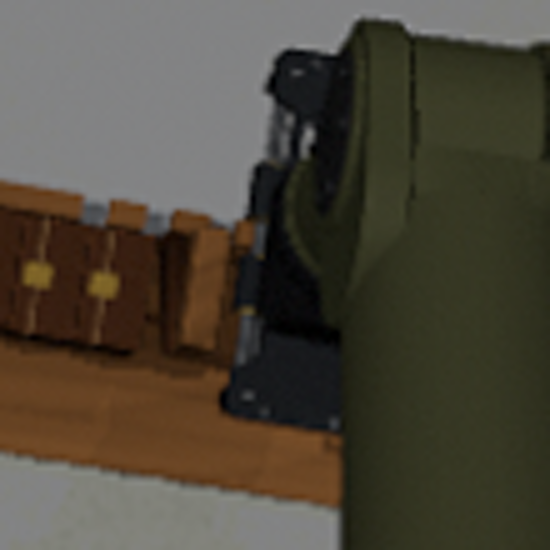

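step_arm(
  plan=[
    [[0, 0, 0], [0, 0, 0], 138],
    [[0, 0, 0], [0, 0, 0], 138],
    [[0, 0, 0], [0, 0, 0], 138],
    [[0, 0, 0], [0, 0, -0.01], 138],
    [[0, 0, 0], [0, 0, -0.04], 138],
    [[0, 0, 0], [0, 0, -0.08], 138],
    [[0, 0, 0], [0, 0, -0.12], 138],
    [[0, 0, 0], [0.05, 0, -0.14], 138],
    [[0, 0, 0], [0.1, 0, -0.14], 100],
    [[0, 0, 0], [0.15, 0, -0.14], 100],
  ],
)

```text
time: 48.35
position: [0.6159, -0.0969, 0.1949]
tool_rot: [2.395, 2.031, 0.001]
ft_force: [0.8, 0.4, 0.3]
grip_width: 0.577
```

```bash
cat > wd.py <<'E'
from look import *
def wpts(x,y,a,z=0):
    b=np.array([[-.065,-.0155],[-.065,.0155],[-.035,.0155],[-.035,-.0155],[.065,.0055],[.065,-.0055]])@rz(a).T+[x,y]
    return np.r_[np.c_[b,[z]*6],np.c_[b,[z+.04]*6]]
E
python3 - <<'E'
from wd import *
import pickle
D0=pickle.load(open('d0.pkl','rb'))
D=look(("wedge",))
q()
for DD in(D0,D):
  m=[]
  for n in("top","side"):
    r=DD[n,'wedge']; print(n,[(round(d['score'],2),d['rect']) for d in r])
    if r: m.append((n,r[0]['pixels'].astype(float)))
  r=fit(m,[.427,-.265,1.3],lambda p:wpts(*p)); print(r.x,r.fun)
for n in("top","side"):
    save(n,"w"+n,(300,180,420,300) if n=='top' else (240,120,400,240),5,[cv2.convexHull(proj(n,wpts(*r.x)).astype(np.float32)).reshape(-1,2)],im=D[n,'im'])
E
```

```text
[ 0.5816533  -0.12129209 -0.16503157] [-0.68  0.43  0.27  0.54  1.36  0.19 -0.37 -0.17  0.07 -0.3   0.13 -0.57
  0.34 -0.97 -1.2   1.51]
48.55 [ 0.6157 -0.0968  0.1943] [2.3921e+00 2.0356e+00 2.0000e-04] F [-0.1 -0.9 -0.3] g 0.605
top [(0.76, [336.6, 266.6, 46.4, 20.3]), (0.49, [365.7, 188.2, 6.8, 18.4]), (0.29, [132.3, 174.0, 25.6, 25.2])]
side [(0.67, [349.7, 174.6, 35.5, 36.6])]
[ 0.36733648 -0.25290562  1.23532349] 0.17149444719906604
top [(0.81, [360.1, 275.4, 23.8, 10.8]), (0.51, [237.8, 165.9, 142.4, 76.1])]
side [(0.83, [350.4, 175.6, 36.3, 34.2]), (0.56, [222.0, 154.9, 119.6, 115.0])]
[ 0.36634937 -0.25191703  1.26436491] 0.6387535590229951
```

View pics/wtop.png

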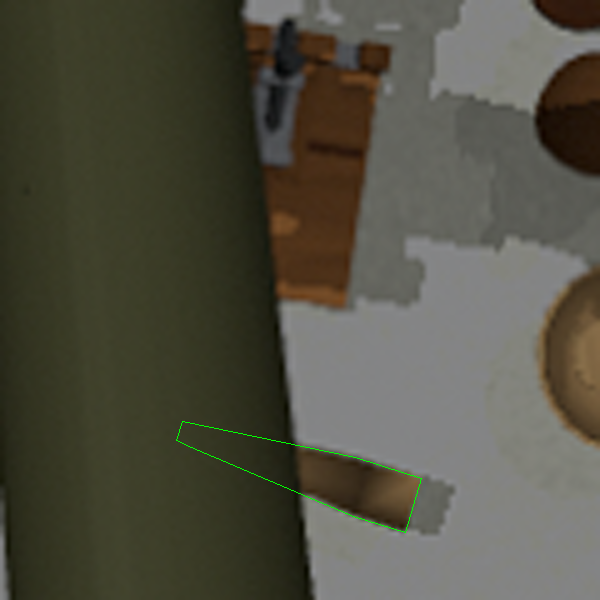

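View pics/wside.png

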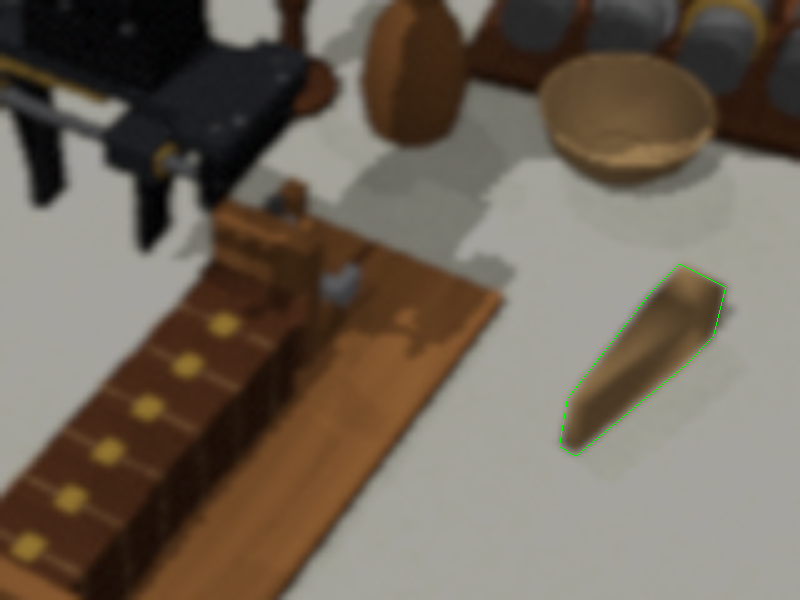

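Run:
```python
from pl import *
s=q(); json.dump([s['position'].tolist(),down(A).tolist()],open('cmd.json','w'))
wx,wy,wa=.3673,-.2529,1.235
hx,hy=wx-.049*np.cos(wa),wy-.049*np.sin(wa); print(hx,hy,np.hypot(hx,hy))
plan((hx,hy,.13,wa-np.pi/2))
plan((hx,hy,.02,wa-np.pi/2))
```

```text
48.55 [ 0.6157 -0.0968  0.1943] [2.3921e+00 2.0356e+00 2.0000e-04] F [-0.1 -0.9 -0.3] g 0.605
0.35115346488543125 -0.2991632619234096 0.4613105387758862
[-0.0, -0.0, 0.171] [-0.2431, -0.2277, 0.0643] |d| 0.339
[-0.0, -0.0, -0.0] [0.0, -0.0, 0.11] |d| 0.11
```

step_arm(
  plan=[
    [[0, 0, 0.03], [-0.04, -0.0375, 0], 100],
    [[0, 0, 0.06], [-0.08, -0.075, 0], 100],
    [[0, 0, 0.09], [-0.12, -0.1125, 0], 100],
    [[0, 0, 0.12], [-0.16, -0.15, 0.01], 100],
    [[0, 0, 0.15], [-0.2, -0.1875, 0.03], 80],
    [[0, 0, 0.171], [-0.235, -0.22, 0.05], 80],
    [[0, 0, 0.171], [-0.2431, -0.2277, 0.0643], 80],
    [[0, 0, 0.171], [-0.2431, -0.2277, 0.0643], 80],
    [[0, 0, 0.171], [-0.2431, -0.2277, 0.0643], 80],
    [[0, 0, 0.171], [-0.2431, -0.2277, 0.0643], 80],
  ],
)

```text
time: 49.8
position: [0.3528, -0.3006, 0.1302]
tool_rot: [2.557, 1.822, 0.001]
ft_force: [-0.2, 0.9, 0.2]
grip_width: 0.685
```

Run:
```python
from wd import *
from pl import json,plan
D=look(("wedge",))
s=q()
json.dump([s['position'].tolist(),s['tool_rot'].tolist()],open('cmd.json','w'))
m=[]
for n in("side",):
    r=D[n,'wedge']; print(n,[(round(d['score'],2),d['rect']) for d in r])
wx,wy,wa=.3673,-.2529,1.235
hx,hy=wx-.049*np.cos(wa),wy-.049*np.sin(wa)
plan((hx,hy,.02,wa-np.pi/2))
for n in("top","side"):
    save(n,"w2"+n,(300,150,440,300) if n=='top' else (300,100,440,220),4,[proj(n,wpts(wx,wy,wa))],im=D[n,'im'])
```

```text
[ 0.5816533  -0.12129209 -0.16503157] [-0.68  0.43  0.27  0.54  1.36  0.19 -0.37 -0.17  0.07 -0.3   0.13 -0.57
  0.34 -0.97 -1.2   1.51]
50.0 [ 0.3518 -0.3008  0.1296] [2.5592e+00 1.8212e+00 1.0000e-04] F [ 1.  -0.6 -1.1] g 0.686
side [(0.9, [351.5, 173.0, 33.6, 36.2]), (0.21, [272.0, 173.1, 26.9, 32.1])]
[0.0, 0.0, 0.002] [0.0014, -0.0012, 0.1096] |d| 0.11
```

View pics/w2side.png

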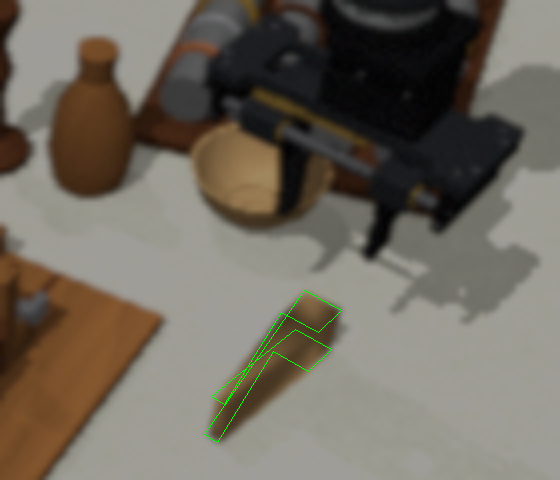

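View pics/w2top.png

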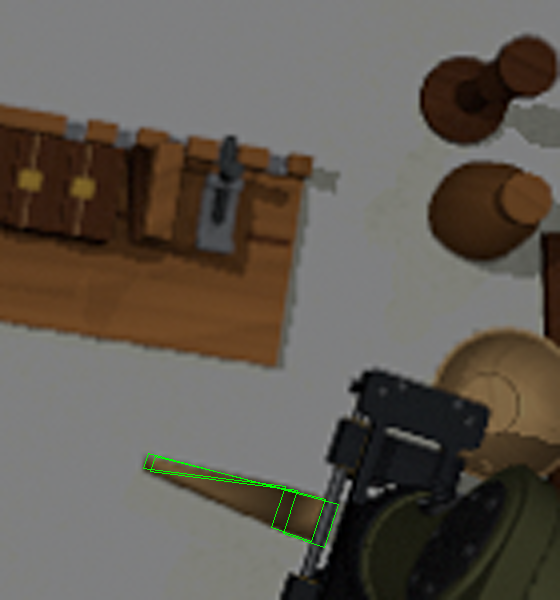

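step_arm(
  plan=[
    [[0, 0, 0], [0.001, -0.001, 0.03], 80],
    [[0, 0, 0], [0.001, -0.001, 0.06], 80],
    [[0, 0, 0], [0.001, -0.001, 0.085], 80],
    [[0, 0, 0], [0.001, -0.001, 0.1], 80],
    [[0, 0, 0], [0.001, -0.001, 0.109], 80],
    [[0, 0, 0], [0.001, -0.001, 0.109], 255],
    [[0, 0, 0], [0.001, -0.001, 0.109], 255],
    [[0, 0, 0], [0.001, -0.001, 0.109], 255],
    [[0, 0, 0], [0.001, -0.001, 0.109], 255],
    [[0, 0, 0], [0.001, -0.001, 0.109], 255],
  ],
  squeeze=30,
)

```text
time: 51.25
position: [0.3509, -0.3002, 0.0209]
tool_rot: [2.56, 1.819, -0.0]
ft_force: [-0.7, 0.7, 4.0]
grip_width: 0.353
```

Run:
```python
from wd import *
from pl import json,plan
D=look(("wedge",))
s=q(); print(s['grip_width']*87)
Rm=R.from_rotvec(s['tool_rot']).as_matrix(); print('toolx heading',np.arctan2(Rm[1,0],Rm[0,0]))
r=D['side','wedge'];print([(round(d['score'],2),d['rect']) for d in r])
for n in("top","side"):
    save(n,"w3"+n,(300,150,440,300) if n=='top' else (300,100,440,220),4,[],im=D[n,'im'])
```

```text
[ 0.5816533  -0.12129209 -0.16503157] [-0.68  0.43  0.27  0.54  1.36  0.19 -0.37 -0.17  0.07 -0.3   0.13 -0.57
  0.34 -0.97 -1.2   1.51]
51.45 [ 0.3509 -0.3002  0.0209] [ 2.5600e+00  1.8193e+00 -2.0000e-04] F [-0.3  0.3  5.5] g 0.355
30.897465698576763
toolx heading 1.2357053738715622
[(0.88, [353.4, 172.5, 27.7, 36.7]), (0.4, [242.0, 211.8, 27.6, 29.4])]
```

View pics/w3side.png

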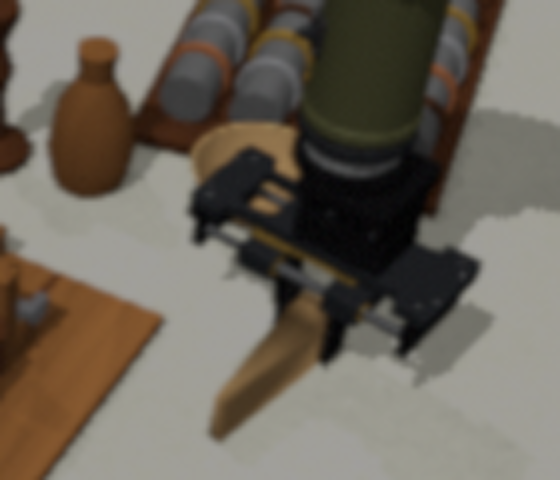

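```bash
cat >> pl.py <<'E'
def tcp_for_tip(tx,ty,h=.1,L=115.): return slot(tx-L*np.cos(h),ty-L*np.sin(h))
E
python3 - <<'E'
from pl import *
json.dump([[.3509,-.3002,.0205],down(1.2357-np.pi/2).tolist()],open('cmd.json','w'))
x,y=tcp_for_tip(-52,-54); print(x,y,np.hypot(x,y),totray((.3509,-.3002)))
plan((.3509,-.3002,.09,1.2357-np.pi/2),(x,y,.09,A+.1-np.pi/2))
E
```

```text
0.4067315972592417 -0.15854230102714945 0.4365389483471518 [-198.22648257 -214.38607151]
[0.0, 0.0, 0.0] [0.0, -0.0, -0.0695] |d| 0.07
[-0.0, -0.0, 1.301] [0.1521, 0.0061, -0.0695] |d| 0.167
```

step_arm(
  plan=[
    [[0, 0, 0], [0, 0, -0.03], 255],
    [[0, 0, 0], [0, 0, -0.0695], 255],
    [[0, 0, 0.16], [0.015, 0.0006, -0.0695], 255],
    [[0, 0, 0.32], [0.035, 0.0014, -0.0695], 255],
    [[0, 0, 0.48], [0.055, 0.0022, -0.0695], 255],
    [[0, 0, 0.64], [0.075, 0.003, -0.0695], 255],
    [[0, 0, 0.8], [0.095, 0.0038, -0.0695], 255],
    [[0, 0, 0.96], [0.115, 0.0046, -0.0695], 255],
    [[0, 0, 1.13], [0.135, 0.0054, -0.0695], 255],
    [[0, 0, 1.301], [0.1521, 0.0061, -0.0695], 255],
  ],
)

```text
time: 52.7
position: [0.4061, -0.1572, 0.0894]
tool_rot: [-3.139, 0.11, 0.001]
ft_force: [0.7, 0.3, -1.7]
grip_width: 0.352
```

Run:
```python
from pl import *
for n in("top","side"): save(n,"w4"+n,(290,150,430,270) if n=='top' else (250,120,390,240),5)
for i in range(3): ctrl.get_image("top")
s=q(); print(totray(s['position']),s['joint_positions'].round(2))
Rm=R.from_rotvec(s['tool_rot']).as_matrix(); print('heading',np.arctan2(Rm[1,0],Rm[0,0])-A)
```

```text
52.95 [ 0.4058 -0.1588  0.0896] [ 3.1399e+00 -9.8400e-02 -1.0000e-03] F [ 0.3  0.5 -1. ] g 0.352
[-167.2954316   -65.85523557] [ 0.96  0.03 -0.65  2.11  0.02  1.01 -1.33]
heading 0.10235413285473423
```

View pics/w4top.png

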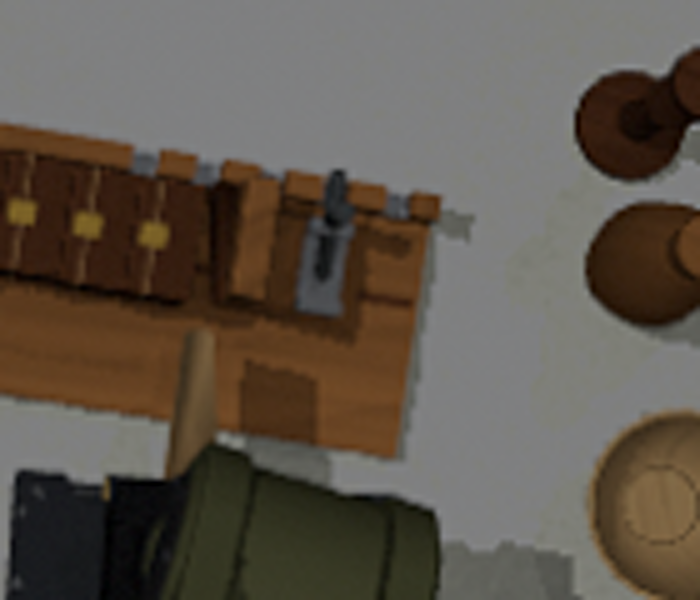

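View pics/w4side.png

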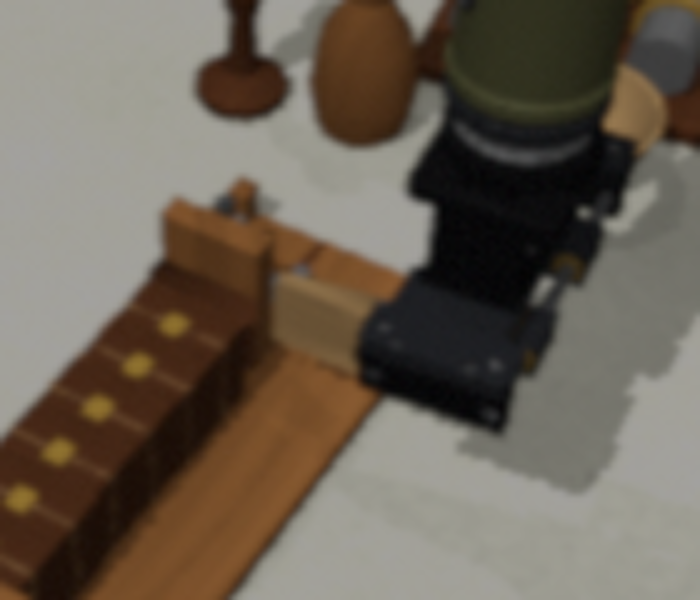

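step_arm(
  plan=[
    [[0, 0, 0], [0, 0, 0.02], 255],
    [[0, 0, 0], [0, 0, 0.035], 255],
    [[0, 0, 0], [0, 0, 0.045], 255],
    [[0, 0, 0], [0, 0, 0.051], 255],
    [[0, 0, 0], [0, 0, 0.054], 255],
    [[0, 0, 0], [0, 0, 0.056], 255],
    [[0, 0, 0], [0, 0, 0.0565], 255],
    [[0, 0, 0], [0, 0, 0.0565], 255],
    [[0, 0, 0], [0, 0, 0.0565], 255],
    [[0, 0, 0], [0, 0, 0.0565], 255],
  ],
)

```text
time: 54.2
position: [0.4064, -0.1582, 0.0335]
tool_rot: [3.14, -0.102, 0.0]
ft_force: [0.5, -0.3, -0.8]
grip_width: 0.354
```

Run:
```python
from pl import *
im=ctrl.get_image("top")
s=q(); t=totray(s['position']); print(t)
Rm=R.from_rotvec(s['tool_rot']).as_matrix(); h=np.arctan2(Rm[1,0],Rm[0,0])-A; print('heading',h)
print('tip',t+115*np.array([np.cos(h),np.sin(h)]))
dr=[proj("top",tw([(-32,-48,72),(32,-48,72)])),proj("top",tw([(-32,-48,12),(32,-48,12)])),proj("top",tw([(-32,-84,104),(32,-84,104)]))]
save("top","w5top",(310,180,380,240),10,im=cv2.convertScaleAbs(im,alpha=1.8))
save("side","w5side",(260,140,360,220),7)
```

```text
54.25 [ 0.4064 -0.1582  0.0334] [ 3.1397e+00 -1.0230e-01  2.0000e-04] F [ 0.4 -0.4  0.2] g 0.355
[-166.81547816  -65.23782929]
heading 0.09988248347849328
tip [-52.38865075 -53.77043334]
```

View pics/w5top.png

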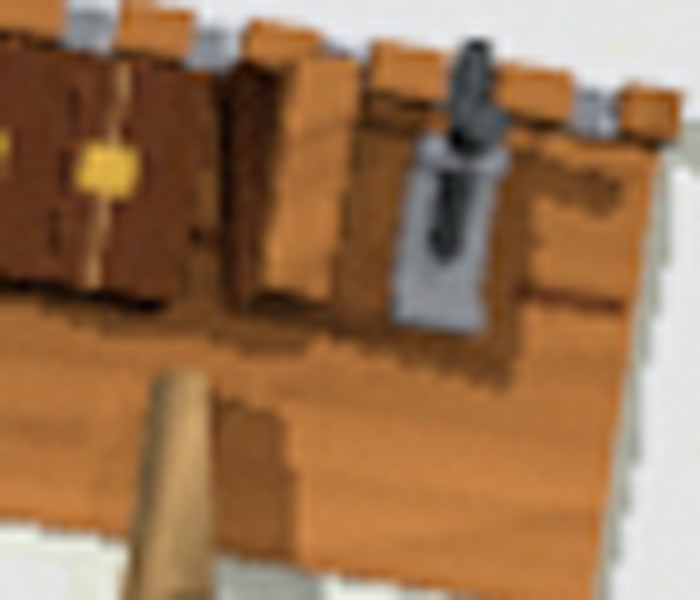

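View pics/w5side.png

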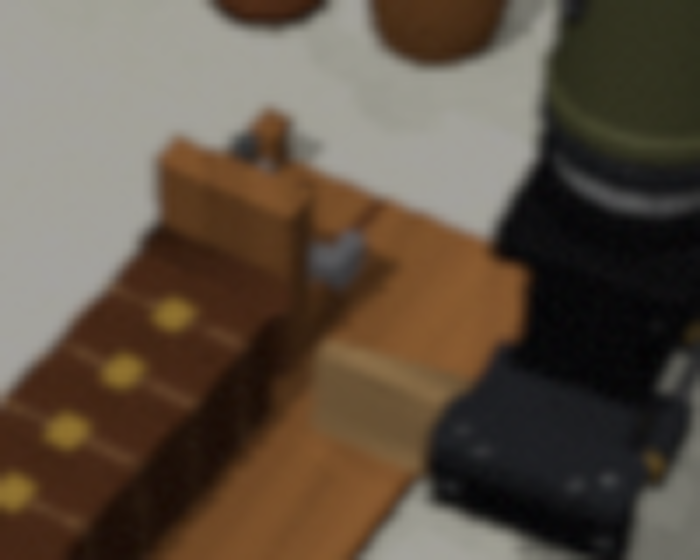

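step_arm(
  plan=[
    [[0, 0, 0], [0.0035, 0.0002, 0], 255],
    [[0, 0, 0], [0.007, 0.0003, 0], 255],
    [[0, 0, 0], [0.0105, 0.0005, 0], 255],
    [[0, 0, 0], [0.014, 0.0006, 0], 255],
    [[0, 0, 0], [0.0175, 0.0008, 0], 255],
    [[0, 0, 0], [0.021, 0.0009, 0], 255],
    [[0, 0, 0], [0.0245, 0.0011, 0], 255],
    [[0, 0, 0], [0.028, 0.0012, 0], 255],
    [[0, 0, 0], [0.0315, 0.0014, 0], 255],
    [[0, 0, 0], [0.035, 0.0015, 0], 255],
  ],
  squeeze=45,
)

```text
time: 55.55
position: [0.4412, -0.1627, 0.0333]
tool_rot: [3.139, -0.104, -0.0]
ft_force: [-2.7, -2.5, -0.3]
grip_width: 0.355
```

```bash
cat > wc.py <<'E'
from pl import *
import sys
im=ctrl.get_image("top")
s=q(); t=totray(s['position'])
Rm=R.from_rotvec(s['tool_rot']).as_matrix(); h=np.arctan2(Rm[1,0],Rm[0,0])-A
print('tcp',t,'heading',h,'tip',t+115*np.array([np.cos(h),np.sin(h)]), 'F tray',s['ft_force'][:2]@rz(A))
save("top",sys.argv[1]+"t",(310,180,380,240),10,im=cv2.convertScaleAbs(im,alpha=1.8))
save("side",sys.argv[1]+"s",(260,140,360,220),7)
E
python3 wc.py w6
```

```text
55.6 [ 0.4417 -0.1627  0.0334] [ 3.1393e+00 -1.0390e-01  6.0000e-04] F [-0.9 -3.6 -0.8] g 0.352
tcp [-131.29852939  -63.83799727] heading 0.09888660651067087 tip [-16.86033862 -52.48456202] F tray [-0.29300821 -3.73039503]
```

View pics/w6t.png

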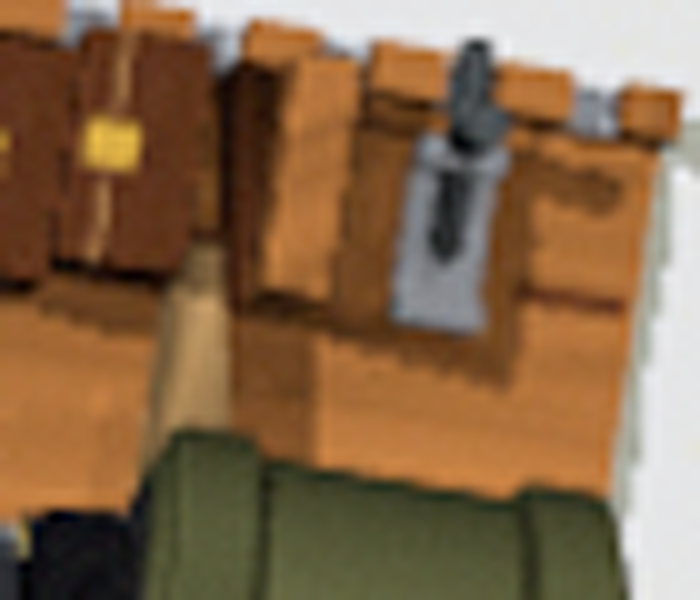

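step_arm(
  plan=[
    [[0, 0, 0], [0.002, 0.0006, 0], 255],
    [[0, 0, 0], [0.004, 0.001, 0], 255],
    [[0, 0, 0], [0.006, 0.0013, 0], 255],
    [[0, 0, 0], [0.008, 0.0016, 0], 255],
    [[0, 0, 0], [0.01, 0.0018, 0], 255],
    [[0, 0, 0], [0.012, 0.002, 0], 255],
    [[0, 0, 0], [0.014, 0.0022, 0], 255],
    [[0, 0, 0], [0.016, 0.0024, 0], 255],
    [[0, 0, 0], [0.018, 0.0026, 0], 255],
    [[0, 0, 0], [0.02, 0.0028, 0], 255],
  ],
)

```text
time: 56.9
position: [0.461, -0.166, 0.0333]
tool_rot: [-3.14, 0.102, 0.0]
ft_force: [-4.3, -1.2, -0.2]
grip_width: 0.349
```

```bash
python3 wc.py w7
```

```text
56.95 [ 0.4611 -0.166   0.0333] [-3.1398e+00  1.0230e-01  3.0000e-04] F [-2.7 -2.1  0.1] g 0.354
tcp [-111.56631162  -63.89277937] heading 0.09990250567872844 tip [  2.86028616 -52.42309235] F tray [-2.31294312 -2.51748224]
```

View pics/w7t.png

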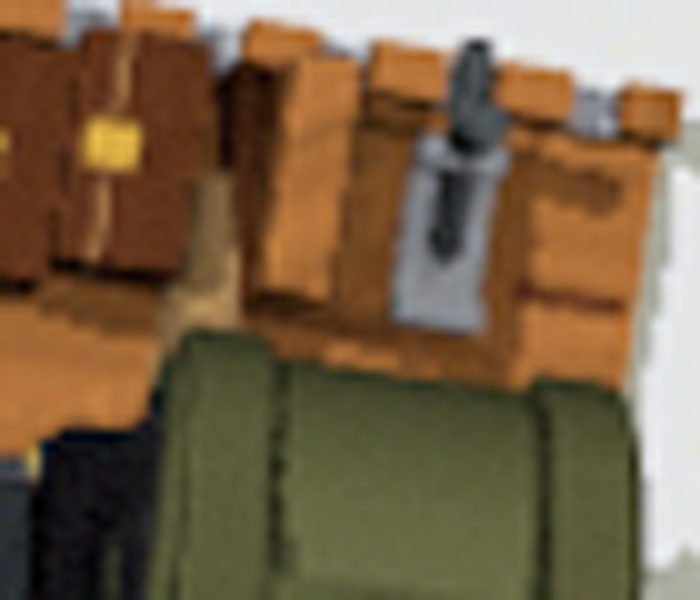

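View pics/w7s.png

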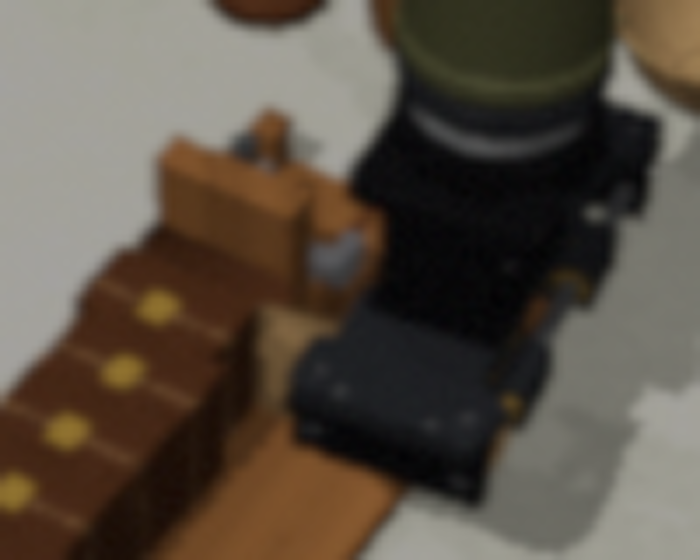

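step_arm(
  plan=[
    [[0, 0, 0], [0.0015, 0.0002, 0], 255],
    [[0, 0, 0], [0.003, 0.0003, 0], 255],
    [[0, 0, 0], [0.0045, 0.0005, 0], 255],
    [[0, 0, 0], [0.006, 0.0006, 0], 255],
    [[0, 0, 0], [0.0075, 0.0008, 0], 255],
    [[0, 0, 0], [0.009, 0.0009, 0], 255],
    [[0, 0, 0], [0.0105, 0.001, 0], 255],
    [[0, 0, 0], [0.012, 0.0012, 0], 255],
    [[0, 0, 0], [0.0135, 0.0014, 0], 255],
    [[0, 0, 0], [0.015, 0.0015, 0], 255],
  ],
)

```text
time: 58.25
position: [0.4705, -0.1671, 0.0328]
tool_rot: [-3.138, 0.102, 0.019]
ft_force: [-18.8, 2.8, 17.7]
grip_width: 0.349
```

```bash
python3 wc.py w8
```

```text
58.3 [ 0.4705 -0.1671  0.0328] [-3.1384  0.1015  0.0196] F [-17.7   2.3  15.3] g 0.353
tcp [-102.0758888   -63.46846395] heading 0.10037948910333828 tip [ 12.34522512 -51.94419864] F tray [-17.84944432  -0.64018486]
```

step_arm(
  plan=[
    [[0, 0, 0], [-0.004, 0, 0], 255],
    [[0, 0, 0], [-0.005, 0, 0], 100],
    [[0, 0, 0], [-0.005, 0, 0], 100],
    [[0, 0, 0], [-0.005, 0, 0], 100],
    [[0, 0, 0], [-0.005, 0, 0], 100],
    [[0, 0, 0], [-0.005, 0, -0.02], 100],
    [[0, 0, 0], [-0.005, 0, -0.05], 100],
    [[0, 0, 0], [-0.005, 0, -0.08], 100],
    [[0, 0, 0], [-0.025, 0, -0.08], 200],
    [[0, 0, 0], [-0.048, 0, -0.08], 255],
  ],
)

```text
time: 59.6
position: [0.4281, -0.1653, 0.1138]
tool_rot: [3.14, -0.101, 0.002]
ft_force: [0.4, -0.5, -0.1]
grip_width: 0.464
```

```bash
python3 wc.py w9
```

```text
59.65 [ 0.4245 -0.1653  0.113 ] [ 3.1393 -0.1028 -0.0052] F [-2.4  0.7 -1.2] g 0.419
tcp [-147.75100335  -69.21049496] heading 0.09956532247846629 tip [-33.32054469 -57.77939131] F tray [-2.47493166  0.32845037]
```

View pics/w9t.png

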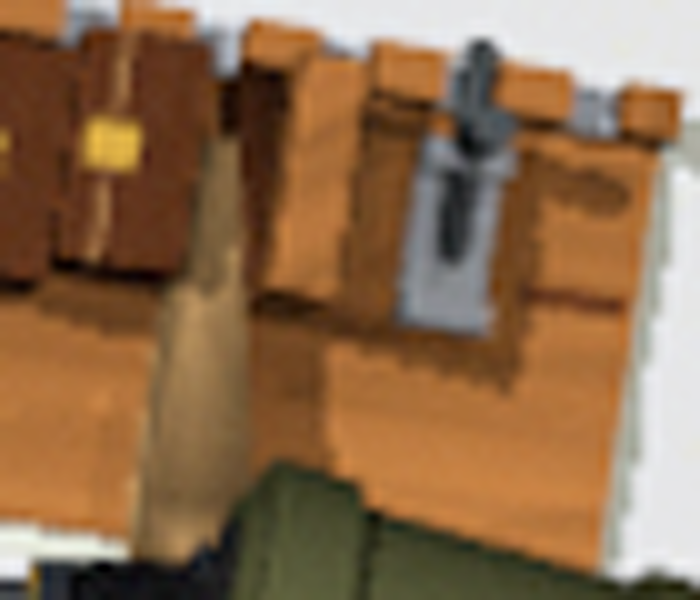

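View pics/w9s.png

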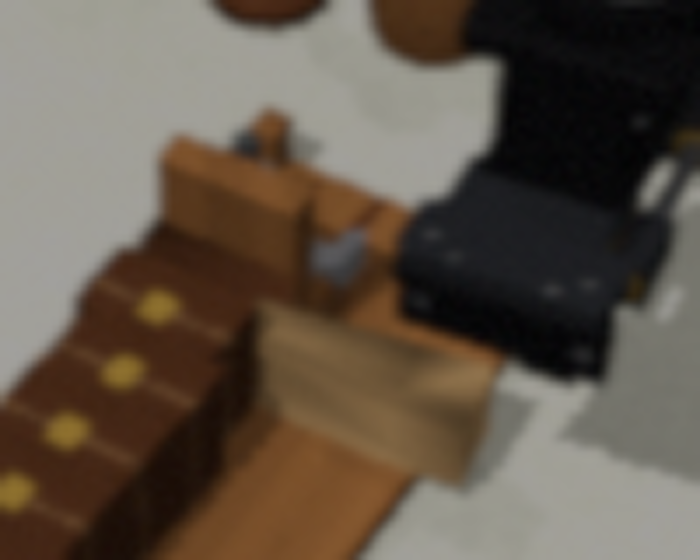

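Run:
```python
from pl import *
for i in range(3): ctrl.get_image("top")
s=q(); print(totray(s['position']))
json.dump([s['position'].tolist(),down(A+.1-np.pi/2).tolist()],open('cmd.json','w'))
x,y=slot(-145,-67.7)
plan((x,y,.039,A+.1-np.pi/2))
x,y=slot(-128,-66)
plan((x,y,.039,A+.1-np.pi/2))
```

```text
59.85 [ 0.4288 -0.1655  0.1136] [ 3.1395e+00 -1.0230e-01  2.1000e-03] F [-0.6  0.3  0.4] g 0.238
[-143.52972744  -68.76128946]
[0.0, 0.0, 0.0] [-0.0014, -0.0012, 0.0746] |d| 0.075
[0.0, 0.0, 0.0] [0.0171, 0.0, 0.0] |d| 0.017
```

step_arm(
  plan=[
    [[0, 0, 0], [-0.0014, -0.0012, 0], 255],
    [[0, 0, 0], [-0.0014, -0.0012, 0], 255],
    [[0, 0, 0], [-0.0014, -0.0012, 0.02], 255],
    [[0, 0, 0], [-0.0014, -0.0012, 0.04], 255],
    [[0, 0, 0], [-0.0014, -0.0012, 0.06], 255],
    [[0, 0, 0], [-0.0014, -0.0012, 0.0746], 255],
    [[0, 0, 0], [0.003, -0.0012, 0.0746], 255],
    [[0, 0, 0], [0.007, -0.0012, 0.0746], 255],
    [[0, 0, 0], [0.011, -0.0012, 0.0746], 255],
    [[0, 0, 0], [0.014, -0.0012, 0.0746], 255],
  ],
)

```text
time: 61.1
position: [0.4427, -0.1653, 0.0393]
tool_rot: [3.139, -0.102, 0.002]
ft_force: [0.3, 0.8, -0.4]
grip_width: 0.006
```

```bash
python3 wc.py wa
```

```text
61.15 [ 0.443  -0.1653  0.0392] [ 3.1395e+00 -1.0220e-01  2.1000e-03] F [ 0.7 -0.1 -0.5] g 0.006
tcp [-129.56580262  -66.18946367] heading 0.09992090654821266 tip [-15.13941591 -54.71767109] F tray [0.68587162 0.03328385]
```

View pics/was.png

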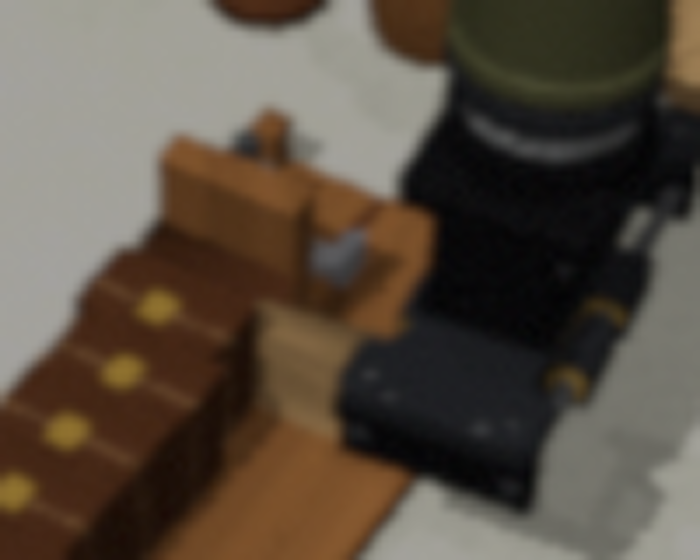

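Advance slowly until the head is felt.

step_arm(
  plan=[
    [[0, 0, 0], [0.001, 0, 0], 255],
    [[0, 0, 0], [0.002, 0, 0], 255],
    [[0, 0, 0], [0.003, 0, 0], 255],
    [[0, 0, 0], [0.004, 0, 0], 255],
    [[0, 0, 0], [0.005, 0, 0], 255],
    [[0, 0, 0], [0.006, 0, 0], 255],
    [[0, 0, 0], [0.007, 0, 0], 255],
    [[0, 0, 0], [0.008, 0, 0], 255],
    [[0, 0, 0], [0.008, 0, 0], 255],
    [[0, 0, 0], [0.008, 0, 0], 255],
  ],
)

```text
time: 62.45
position: [0.4452, -0.1654, 0.0378]
tool_rot: [-3.139, 0.103, 0.016]
ft_force: [-12.1, 2.2, 10.3]
grip_width: 0.006
```

step_arm(
  plan=[
    [[0, 0, 0], [0.001, 0, 0], 255],
    [[0, 0, 0], [0.002, 0, 0], 255],
    [[0, 0, 0], [0.003, 0, 0], 255],
    [[0, 0, 0], [0.004, 0, 0], 255],
    [[0, 0, 0], [0.004, 0, 0], 255],
    [[0, 0, 0], [0.004, 0, 0], 255],
    [[0, 0, 0], [0.004, 0, 0], 255],
    [[0, 0, 0], [0.004, 0, 0], 255],
    [[0, 0, 0], [0.004, 0, 0], 255],
    [[0, 0, 0], [0.004, 0, 0], 255],
  ],
)

```text
time: 63.7
position: [0.4454, -0.1654, 0.0374]
tool_rot: [-3.139, 0.104, 0.029]
ft_force: [-21.1, 1.6, 18.1]
grip_width: 0.007
```

```bash
python3 wc.py wb
```

```text
63.75 [ 0.4454 -0.1654  0.0374] [-3.1386  0.1042  0.0292] F [-22.1   3.1  18.3] g 0.005
tcp [-127.14278547  -65.88059819] heading 0.09865521209531726 tip [-12.70197064 -54.55364361] F tray [-22.28665562  -0.59192594]
```

step_arm(
  plan=[
    [[0, 0, 0], [-0.002, 0, 0], 255],
    [[0, 0, 0], [-0.006, 0, 0], 255],
    [[0, 0, 0], [-0.012, 0, 0], 255],
    [[0, 0, 0], [-0.02, 0, 0], 255],
    [[0, 0, 0], [-0.026, 0, 0], 255],
    [[0, 0, 0], [-0.026, 0, -0.03], 255],
    [[0, 0, 0], [-0.026, 0, -0.08], 255],
    [[0, 0, 0], [-0.026, 0, -0.13], 255],
    [[0, 0, 0], [-0.026, 0.05, -0.15], 255],
    [[0, 0, 0], [-0.026, 0.1, -0.15], 255],
  ],
)

```text
time: 65.05
position: [0.4229, -0.2658, 0.1917]
tool_rot: [3.135, -0.1, 0.007]
ft_force: [-0.6, 0.3, -0.5]
grip_width: 0.006
```

step_arm(
  plan=[
    [[0, 0, 0], [0, 0.05, 0], 255],
    [[0, 0, 0], [0, 0.1, 0], 255],
    [[0, 0, 0], [0, 0.14, 0], 255],
    [[0, 0, 0], [0, 0.14, 0], 255],
    [[0, 0, 0], [0, 0.14, 0], 255],
    [[0, 0, 0], [0, 0.14, 0], 255],
    [[0, 0, 0], [0, 0.14, 0], 255],
    [[0, 0, 0], [0, 0.14, 0], 255],
    [[0, 0, 0], [0, 0.14, 0], 255],
    [[0, 0, 0], [0, 0.14, 0], 255],
  ],
)

```text
time: 66.3
position: [0.4123, -0.4037, 0.1888]
tool_rot: [3.14, -0.102, -0.0]
ft_force: [-0.1, -1.3, 0.6]
grip_width: 0.008
```

Run:
```python
from wd import *
from ov import tw,trayshapes
s=q(); D=look(("wedge","box1"))
for n in("top","side"): 
    save(n,"z"+n,(230,150,400,300) if n=='top' else (215,130,395,265),4,im=cv2.convertScaleAbs(D[n,'im'],alpha=1.5)); save(n,"zf"+n,im=D[n,'im'])
m=[(n,D[n,'wedge'][0]['pixels'].astype(float)) for n in("top","side") if D[n,'wedge']]
print([(n,d['score'],d['rect']) for n in("top","side") for d in D[n,'wedge']])
m2=[x for x in m if x[0]=='top'] or m
r=fit(m,[.465,-.17,-.065],lambda p:wpts(*p,z=.012),one=1); print(r.x,r.fun)
T=tray; p=r.x; tip=p[:2]+rz(p[2])@[.065,0]; print('tip tray',(tip-T[:2])@rz(T[2])*1000,'head',p[2]-T[2])
for d in D['top','box1']: print(d['score'],d['rect'])
```

```text
[ 0.5816533  -0.12129209 -0.16503157] [-0.68  0.43  0.27  0.54  1.36  0.19 -0.37 -0.17  0.07 -0.3   0.13 -0.57
  0.34 -0.97 -1.2   1.51]
66.3 [ 0.4123 -0.4037  0.1888] [ 3.1398 -0.1023 -0.    ] F [-0.1 -1.3  0.6] g 0.008
[('top', 0.92, [323.5, 197.9, 14.1, 45.6]), ('top', 0.54, [409.5, 231.6, 28.6, 12.2]), ('side', 0.63, [294.6, 185.4, 37.6, 24.7]), ('side', 0.32, [279.5, 160.4, 34.2, 26.8])]
[ 0.51972303 -0.17103852 -0.07340076] 0.42634513325664347
tip tray [ 11.8109893  -53.29697886] head 0.09163081319647019
0.91 [275.7, 179.8, 19.1, 26.0]
0.86 [263.9, 178.3, 14.7, 23.7]
0.83 [250.7, 176.1, 14.4, 25.0]
0.83 [146.7, 133.4, 15.2, 27.9]
0.82 [288.8, 181.0, 15.7, 25.6]
0.77 [302.1, 183.5, 17.6, 25.9]
0.54 [318.0, 183.8, 13.4, 25.6]
```

View pics/ztop.png

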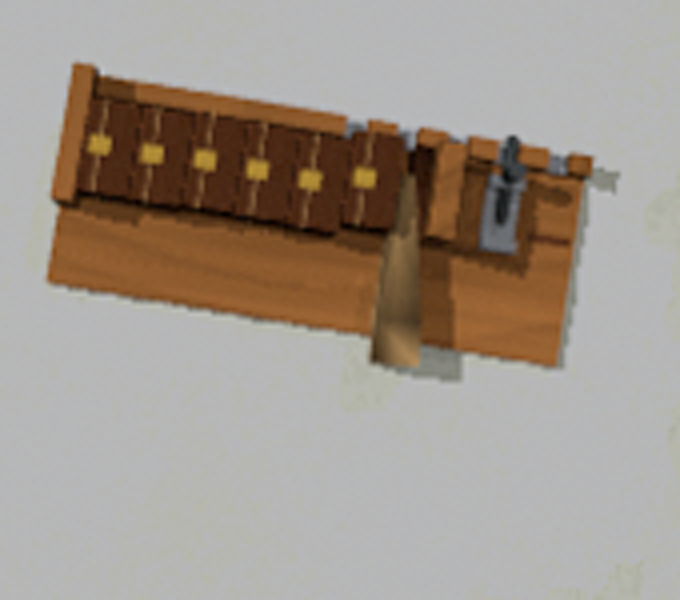

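View pics/zside.png

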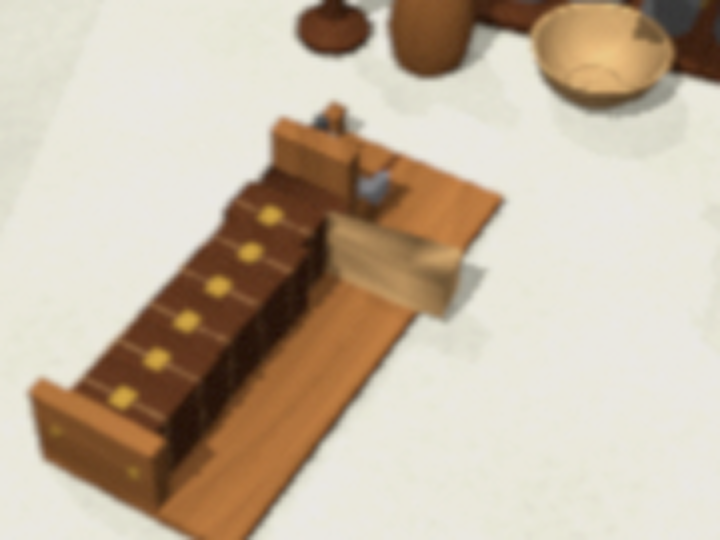

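Run:
```python
from wd import *
D=look(("box1","vase","bowl","candlestick"))
for d in D['top','box1']:
    c=unproj('top',[centroid(d['pixels'])],.05)[0]
    if not(-.2<c[1]<.06): continue
    r=fit([('top',d['pixels'].astype(float))],[c[0],c[1],tray[2]],lambda p:boxpts(*p,z=.012),one=1)
    print(((r.x[:2]-tray[:2])@rz(tray[2])*1000).round(1),'yaw',(r.x[2]-tray[2]).round(3),r.fun.round(2))
for l in("vase","bowl","candlestick"): print(l,[d['rect'] for n in("top","side") for d in D[n,l][:1]])
```

```text
[ 0.5816533  -0.12129209 -0.16503157] [-0.68  0.43  0.27  0.54  1.36  0.19 -0.37 -0.17  0.07 -0.3   0.13 -0.57
  0.34 -0.97 -1.2   1.51]
[ -3.8 115.9] yaw 0.009 0.07
[-4.7  6.7] yaw -0.042 0.14
[-2.8 79.5] yaw 0.043 0.09
[-2.9 43.6] yaw -0.007 0.06
[ -3.3 152.9] yaw 0.091 0.17
[  3.4 -30.4] yaw 0.01 0.08
vase [[407.3, 192.4, 31.6, 25.8], [310.6, 108.6, 24.3, 42.1]]
bowl [[410.2, 232.4, 31.3, 10.1], [345.0, 130.5, 34.9, 23.6]]
candlestick [[239.9, 169.4, 138.6, 71.6], [291.5, 94.8, 14.0, 48.5]]
```

Run:
```python
from h import *
q(); print(ctrl.close_job()); q()
```

```text
67.1 [ 0.4124 -0.4037  0.1888] [ 3.1398 -0.1023 -0.    ] F [-0.5 -0.2 -0.1] g 0.006
the job is handed in; nothing more can be done
None
the job is handed in; nothing more can be done
```

The stall is packed and I handed the job in at 67 s. No verdict is reported, so the outcome rests on my own checks.

**What I did**
- **Boxes:** I stood all six dark boxes in the tray in one row from the end wall and left the yellow one.
- **Follower and bolt:** I drew the bolt, slid the follower about 34 mm to the second notch and pushed the bolt home. The bolt travelled about 26 mm.
- **Wedge:** I drove it tip first with about 18 N, let go, and gave the head a last push of about 22 N. It did not move under that push.

**Last checks**
- **Row:** Fitting the final top picture put the boxes at x = -4.7 to +3.4 mm in the tray. All were turned less than 0.1 rad.
- **Wedge tip:** The camera fit put it at tray x ≈ 12 mm, inside the 2 to 34 mm allowed. The arm's position gave the same.
- **Bolt and other wares:** The bolt shows through the second notch. The vase and bowl looked unmoved in the pictures. For the candlestick, the top-view detection was wrong, so I only have the side view, where it stands where it was.

**What was not clean**
- **End box:** The wedge tip pushed it about 7 mm back to the rail as it went in, still inside its limit.
- **Box nearest the wall:** The fit put it about 3 mm too close to the wall, which I take as camera error.
- **Wedge pressure:** I could not measure its press on the box after letting go. I infer it from the wedge staying put under the last push.

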